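# Clear the used tea cartridges and lock the tilt-out bin

## Task

Clear the tea station: gather all the used tea cartridges that stand about the ledge into the bamboo tray, beside the one already in it, then tip the tray out into the open white tilt-out bin so that every cartridge ends up inside, and set the empty tray back down flat on the ledge. Push the bin fully shut, then put the red service key into the square recess of the lock on top of the bin and turn the lock with it clockwise until it comes up against its stop; finally put the key back upright in its stand. Leave the cups on their saucers and the green tin standing where they are.

Things in the scene. Friction and masses are not known exactly. Their poses are not given: they have to be found in the camera images.
- cart0: Used tea cartridge: upright round pot of white plastic with a brown band and a green foil top, 48 mm in diameter, 60 mm tall, about 50 g; origin at its centre (30 mm above what it stands on), z along its axis towards the foil top. This one is always there and starts standing in the tray, near the grip board on one side.
- cart1: Used tea cartridge: upright round pot of white plastic with a brown band and a green foil top, 48 mm in diameter, 60 mm tall, about 50 g; origin at its centre (30 mm above what it stands on), z along its axis towards the foil top. Starts standing on the ledge; two to four of cart1 to cart4 are present (None if absent).
- cart2: Used tea cartridge: upright round pot of white plastic with a brown band and a green foil top, 48 mm in diameter, 60 mm tall, about 50 g; origin at its centre (30 mm above what it stands on), z along its axis towards the foil top. Starts standing on the ledge; two to four of cart1 to cart4 are present (None if absent).
- cart3: Used tea cartridge: upright round pot of white plastic with a brown band and a green foil top, 48 mm in diameter, 60 mm tall, about 50 g; origin at its centre (30 mm above what it stands on), z along its axis towards the foil top. Starts standing on the ledge; two to four of cart1 to cart4 are present (None if absent).
- cart4: Used tea cartridge: upright round pot of white plastic with a brown band and a green foil top, 48 mm in diameter, 60 mm tall, about 50 g; origin at its centre (30 mm above what it stands on), z along its axis towards the foil top. Starts standing on the ledge; two to four of cart1 to cart4 are present (None if absent).
- tray: Loose bamboo tray, 190 mm long (x), 136 wide (y), 260 g; origin at the centre of its underside. Floor 5 mm thick, side walls 27 mm high; front (+x) end open: the load slides off there when tipped 25 to 40 degrees; back end: grip board 14 mm thick, 80 wide, 120 high. Room for 3 by 2 standing cartridges at x -50, 5, 60, y +-36 mm. Starts with the front roughly towards the robot.
- tray_grip (a point): Point in the grip board of the tray at which to hold it from above: 14 mm thick along the tray's x, 100 mm above its underside, 20 mm below the board's top edge; axes as the tray's. Lies at x = -88 mm of the tray.
- tray_lip (a point): Middle of the tray's open front edge (x = +95 mm, level with the floor's top, 5 mm up); axes as the tray's.
- bin: White plastic housing of the tilt-out bin, fixed on the ledge: 180 mm deep (x), 240 mm wide (y), 225 mm high; origin at the centre of its underside; its front (-x) faces the robot. Its front is open and closed by the bucket. The lock stands on its top, 55 mm in front of the centre (x = -55 mm, y = 0).
- bucket (a joint): Tilt of the bin's bucket, rad: 0 shut (front panel upright, flush), 0.7 to 0.8 at the start (out towards the robot; stop at 0.8). Hinge along y at the housing's lower front edge (bin x = -90 mm, z = 10 mm), stiff: it stays where left; 2 to 5 N at the top of the panel moves it. The panel is 224 mm wide and reaches 200 mm above the hinge; push its outside towards +x of the bin.
- bucket_in (a point): Centre of the bucket's inner floor, tilting with it; axes as the bin's when shut; 78 mm behind the panel's front. Inside: 139 mm deep (x -72 to +67), 200 wide (y); back 125 mm high, sides 125 (180 in the front third), front panel 195. Open at the top. Tilted out 0.8 rad, the mouth lies 0 to 140 mm in front of the housing, its front rim 150 mm, its back rim 210 mm above the ledge.
- lock (a joint): Angle of the bin's lock, rad: grows clockwise seen from above, from 0 (unlocked, white pointer towards the bin's -y side, green mark) to a hard stop at 1.35 (locked, pointer towards the front, red mark). Starts at 0 to 0.25 and stays where it is left (friction 0.06 N m).
- lock_recess (a point): Centre of the mouth of the square recess in the lock's captive knob (steel with black collar, 58 mm across, top 251 mm above the ledge). Recess 16.5 mm square, 18 mm deep, straight down, sides along this frame's x and y, which turn with the lock; z up. The key fits in four ways (every 90 degrees), with about 11 degrees of play either way.
- key: Service key, upright in its stand at the start, 160 g. Origin at the centre of its lower tip, z up the shank, x along the T handle. Square steel shank 14 mm across, sides along x and y, lowest 4 mm reduced to 10.5 mm as a lead-in; collar 32 mm across at 50 to 55 mm; round neck 12 mm; red T handle 75 mm long (x), 18 thick (y), 75 to 100 mm above the tip.
- key_stand: Key stand, fixed: black block 56 mm square, 58 mm high, on an 84 mm square foot 8 mm thick; origin at the centre of its underside. In its top a hole 18 mm square (sides along the stand's x and y), 54 mm deep; the key hangs in it on its collar, its tip 8 mm above the ledge, in any of four ways.
- cup_a: Glass cup, 75 mm tall and 74 mm across, on a steel saucer; origin at its underside. Leave it.
- cup_b: Second glass cup, as cup_a, on a steel saucer. Leave it.
- saucer_a: Steel saucer under cup_a, 98 mm across, 9 mm high. Leave it.
- saucer_b: Steel saucer under cup_b, 98 mm across, 9 mm high. Leave it.
- tea_tin: Dark green tea tin, 87 mm square, 132 mm tall, far left; origin at its underside. Leave it.

How it is judged (in metres and radians):
On the way, in this order (a step that is already met when the one before it is completed fails the run):
1. every cartridge that is there is in the tray (x of cart0 in the frame of tray between -0.085 and 0.097 m and y of cart0 in the frame of tray between -0.068 and 0.068 m and z of cart0 in the frame of tray between 0 and 0.085 m and x of cart1 in the frame of tray between -0.085 and 0.097 m and y of cart1 in the frame of tray between -0.068 and 0.068 m and z of cart1 in the frame of tray between 0 and 0.085 m and x of cart2 in the frame of tray between -0.085 and 0.097 m and y of cart2 in the frame of tray between -0.068 and 0.068 m and z of cart2 in the frame of tray between 0 and 0.085 m and x of cart3 in the frame of tray between -0.085 and 0.097 m and y of cart3 in the frame of tray between -0.068 and 0.068 m and z of cart3 in the frame of tray between 0 and 0.085 m and x of cart4 in the frame of tray between -0.085 and 0.097 m and y of cart4 in the frame of tray between -0.068 and 0.068 m and z of cart4 in the frame of tray between 0 and 0.085 m), for 0.2 s.
2. the tray is tipped over the bin's bucket (angle between tray's own z axis and vertical above 0.35 rad and horizontal distance between tray_lip and bucket_in below 0.18 m and height (world z) of tray_lip above 0.1 m), for 0.1 s.
3. the bin is pushed shut with every cartridge inside, the tray set down flat on the ledge (value of joint bucket below 0.05 rad and x of cart0 in the frame of bucket_in between -0.08 and 0.08 m and y of cart0 in the frame of bucket_in between -0.105 and 0.105 m and z of cart0 in the frame of bucket_in between -0.005 and 0.17 m and x of cart1 in the frame of bucket_in between -0.08 and 0.08 m and y of cart1 in the frame of bucket_in between -0.105 and 0.105 m and z of cart1 in the frame of bucket_in between -0.005 and 0.17 m and x of cart2 in the frame of bucket_in between -0.08 and 0.08 m and y of cart2 in the frame of bucket_in between -0.105 and 0.105 m and z of cart2 in the frame of bucket_in between -0.005 and 0.17 m and x of cart3 in the frame of bucket_in between -0.08 and 0.08 m and y of cart3 in the frame of bucket_in between -0.105 and 0.105 m and z of cart3 in the frame of bucket_in between -0.005 and 0.17 m and x of cart4 in the frame of bucket_in between -0.08 and 0.08 m and y of cart4 in the frame of bucket_in between -0.105 and 0.105 m and z of cart4 in the frame of bucket_in between -0.005 and 0.17 m and angle between tray's own z axis and vertical below 0.08 rad and height (world z) of tray below 0.008 m), for 0.2 s.
4. the key's tip is down in the recess of the lock (horizontal distance between key and lock_recess below 0.006 m and z of key in the frame of lock_recess below -0.009 m and angle between key's own z axis and vertical below 0.2 rad and value of joint bucket below 0.05 rad), for 0.1 s.
5. the lock is turned home against its stop with the key in its recess, the bin shut (all of step 4 and value of joint lock above 1.2 rad), for 0.1 s.
At the end, for the whole second after the job is handed in: The lock is at its stop (at least 1.2 rad), the bucket shut (under 0.05 rad), every cartridge inside the bucket, the tray flat on the ledge (within 0.08 rad and 8 mm), and the key back in its stand, upright, on its collar (within 10 mm in plan and 7 mm in height); all at rest (all of step 3 and value of joint lock above 1.2 rad and horizontal distance between key and key_stand below 0.01 m and height (world z) of key below 0.015 m and angle between key's own z axis and vertical below 0.15 rad and linear speed of each of key, tray below 0.02 m/s); the robot touches nothing.
It fails at once if the lock is thrown (past 0.8 rad) while the bin stands open (value of joint lock above 0.8 rad and value of joint bucket above 0.15 rad).
It fails at once if a cup, a saucer or the tin is pushed more than 60 mm from its place or tipped over (distance of any of cup_a, cup_b, saucer_a, saucer_b, tea_tin from where it was at the start of the episode above 0.06 m or angle between any of cup_a, cup_b, saucer_a, saucer_b, tea_tin's own z axis and vertical above 0.6 rad).
Of cart1, cart2, cart3, cart4 only 2 to 4 are there at a start; the rules pass over those that are not, and their reading is None.
At some moment in a run one of cart1, cart2, cart3, cart4 may be knocked a few centimetres aside while the robot is not near it.
It also fails if it takes over 210 s, if anything falls off the work surface, if the arm or the gripper's body presses on something with over 40 N, if the wrist force passes 120 N, or if a joint passes its speed limit or range.

## Robot

A 6-joint arm with a two-finger parallel gripper is mounted at the origin on the work surface. World frame = base frame: x ahead of the robot, y to its left, z up, the work surface at z = 0. Lengths are in mm, angles in rad, forces in N, time in s.
With the tool pointing down it reaches from about 250 to 775 mm from the base axis. Payload 8.9 kg.
Tool frame: the origin (TCP) lies midway between the tips of the shut fingers; the grasp point (between the pads) lies 19 mm behind it (robot.grip_depth is the distance from the TCP to the grasp point, in mm); z points along the fingers, y is the line along which they close (so a half turn about z gives the same grasp; the last joint's range is limited). The gripper opens to 85 mm and grips with 20 to 120 N. Pads are 22 mm wide; open, the fingers measure 114 mm over their backs; the gripper's body (76 mm by 85 mm) begins 54 mm behind the grasp point. The pads swing forward as they close: fully open they stand 13 mm farther back than shut.
Start: joints at [1.155, 0.291, -0.153, 1.127, 0, 1.431], TCP at [143.465, 505.016, 231.305] pointing down, gripper open.
Joint ranges: [-2.52, 2.52], [-0.91, 1.74], [-1.3, 1.37], [-1.96, 2.02], [-1.52, 1.47], [-3.14, 3.14]. Speed limits (rad/s): [2.22, 2.22, 2.79, 3.14, 3.14, 3.14].

## Interface

Orientations are given as a unit quaternion [x, y, z, w].
In Python, from bench import robot, cams, workorder, nets gives the robot as it stands.
- The arm moves only by the shell command python3 -m pendant 'ROWS'. ROWS is text: rows parted by semicolons, each of 7 numbers parted by spaces: the shift along the tool's x, y, z in m, then the turn, a rotation vector about the tool's x, y, z in rad, then the opening, from 0 (shut) to 1 (fully open). A call has 1 to 10 rows; each row shifts and turns the commanded pose from where the row before left it, along the tool's axes as they then stand; what a row does not reach is not made up. A row lasts 1/12 s, in which the tool goes at most 41.7 mm and 7.16 degrees, less where a joint would pass 70% of its speed; a pose out of reach is approached as far as the arm can. A call with a gripper value outside its range is refused whole. The fingers move at their own pace and stop on an object; the grip force is fixed at half the most. Time passes only in rows, so rows that do not move let the fingers close. It gives the time, the measured TCP pose, the force, the opening and the grip force at its end, in the units of the state.
- robot.get_state(): the state, without advancing time (a new reading comes with each control period).
- cams.camera(name): name is "scene" or "top"; returns a dict with "pixels" (400x640x3 uint8, red, green, blue), "depth" (400x640 float32, mm along the optical axis (not along the pixel's ray), 0 where there is no reading), "intrinsics" (3x3 intrinsics, pixels), "k1" (the pictures are not rectified: a ray, as slopes to the right and down, at radius r is drawn at 1 + k1 r^2 times it, then the intrinsics apply), "world_from_camera" (4x4, takes a point from camera to world coordinates). Camera axes: x right, y up, looking along -z (the intrinsics and any distortion apply to the point x, -y, -z); pixel columns grow to the right and rows downward; lengths in mm; the calibration is good to about 2 mm. A picture is of the moment at which its call begins.
- workorder.sign_off(): hands the job in; it is judged then, once.
Trained networks look in the newest picture that a camera, given by its name, has taken for a name from the list of things; names that differ only in an ending like _2 or _b are one class to them, and where a whole thing is asked for, a point or a joint stands for the part that bears it (a point fixed in the world has none). Each returns a list of dicts, best first, with "p" (0 to 1); they miss things now and then, are a little off and sometimes report something else, mostly with a low value. They report only what shows in the picture. A call takes as long as a camera call.
- nets.recognise(camera, label): "location" ([x, y, z] in mm, in world coordinates, good to about 4 mm: the middle of the surface that is visible of it).
The state is a dict: "time_s": time; "q": joint angles; "joint_velocities": joint speeds; "effort": joint torques, N m; "tcp_pos": TCP position; "orientation": TCP orientation; "wrist_force": force on the tool from outside, world axes, zero at the start; "wrist_torque": the same for the moment, N m; "grip_width": finger opening in mm; "gripper_force": force on a finger pad.
Only numpy, scipy, OpenCV 4.12 (cv2) and the standard library are available. Lean on these libraries where they do the work, as an engineer would, in place of code of your own. Each camera call takes 0.05 s, during which the arm holds its last target. There are 200 camera calls.

## Working session

There is one attempt and no reset: what is moved stays moved. The work goes in short steps, Python scripts to look and compute and a shell command to move; the robot and the scene stay as the last step left them, time stands still between calls to the robot, and variables do not carry over. Pictures are saved under pics/ and viewed, at most 15 in all, crops included, and the job is handed in when it is done.

```bash
ls; mkdir -p pics; cat > h.py <<'E'
import numpy as np, cv2
from bench import robot, cams, workorder, nets
from scipy.spatial.transform import Rotation as R
def snap(n,f=None):
    c=cams.camera(n)
    if f: cv2.imwrite('pics/'+f,c['pixels'][:,:,::-1])
    return c
def cloud(c):
    K=np.array(c['intrinsics']);h,w=c['depth'].shape
    u,v=np.meshgrid(np.arange(w,dtype=float),np.arange(h,dtype=float))
    a=cv2.undistortPoints(np.stack([u.ravel(),v.ravel()],1)[:,None],K,np.array([c['k1'],0,0,0,0.]))[:,0].reshape(h,w,2)
    d=c['depth'].astype(float)
    P=np.stack([a[...,0]*d,-a[...,1]*d,-d,np.ones_like(d)],-1)@np.array(c['world_from_camera']).T
    P=P[...,:3];P[d==0]=np.nan
    return P
def st():
    s=robot.get_state();return s
E
python3 - <<'E'
from h import *
s=st();print({k:np.round(v,3) for k,v in s.items()})
for n in ['scene','top']:
    c=snap(n,n+'0.png');P=cloud(c);np.savez(n+'0.npz',P=P,px=c['pixels'])
    print(n,np.round(c['world_from_camera'],2).tolist(),c['k1'])
    for l in ['cart1','tray','tray_grip','bin','bucket','lock','key','key_stand','cup_a','tea_tin']:
        print(l,[(np.round(d['location']).tolist(),round(d['p'],2)) for d in nets.recognise(n,l)])
E
```

```text
pics
{'time_s': np.float64(0.0), 'q': array([ 1.155,  0.291, -0.154,  1.127, -0.   ,  1.432]), 'joint_velocities': array([ 0.   , -0.   ,  0.001, -0.001,  0.   , -0.001]), 'effort': array([ 1.0000e-03, -5.3714e+01,  3.3136e+01,  1.6000e-02, -0.0000e+00,
       -0.0000e+00]), 'tcp_pos': array([143.29 , 504.615, 230.742]), 'orientation': array([ 0.138,  0.99 , -0.001, -0.   ]), 'wrist_force': array([0.317, 0.23 , 0.572]), 'wrist_torque': array([-0.012,  0.009, -0.009]), 'gripper_force': np.float64(0.0), 'grip_width': np.float64(85.364)}
scene [[0.42, -0.61, 0.67, 1614.1], [0.91, 0.3, -0.29, -437.87], [-0.02, 0.73, 0.68, 1253.27], [0.0, 0.0, 0.0, 1.0]] -0.045351932374173703
cart1 [([459.0, -425.0, 53.0], 0.83), ([571.0, -390.0, 61.0], 0.61)]
tray [([533.0, -100.0, 9.0], 0.67), ([696.0, 213.0, 166.0], 0.44), ([546.0, 504.0, 132.0], 0.33)]
tray_grip [([530.0, -102.0, 8.0], 0.98)]
bin [([696.0, 215.0, 166.0], 0.93)]
bucket [([480.0, 176.0, 141.0], 0.69), ([622.0, 232.0, 246.0], 0.38)]
lock [([619.0, 235.0, 252.0], 0.77), ([569.0, -394.0, 61.0], 0.2)]
key [([693.0, -40.0, 104.0], 0.51)]
key
[... 204 characters left out ...]
.57], [-0.02, 0.05, 1.0, 1155.54], [0.0, 0.0, 0.0, 1.0]] -0.052211928335777605
cart1 [([444.0, -417.0, 58.0], 0.87), ([565.0, -385.0, 62.0], 0.8), ([536.0, -48.0, 63.0], 0.78), ([674.0, -275.0, 2.0], 0.73), ([330.0, -296.0, 2.0], 0.42)]
tray [([492.0, -101.0, 4.0], 0.56)]
tray_grip [([486.0, -101.0, 4.0], 0.61)]
bin [([606.0, 241.0, 224.0], 0.88)]
bucket [([522.0, 233.0, 95.0], 0.71)]
lock [([613.0, 239.0, 247.0], 0.85), ([564.0, -385.0, 60.0], 0.56)]
key [([690.0, -29.0, 108.0], 0.57)]
key_stand [([674.0, -22.0, 9.0], 0.84), ([687.0, -30.0, 107.0], 0.22)]
cup_a [([696.0, -302.0, 44.0], 0.77), ([313.0, -331.0, 44.0], 0.64)]
tea_tin [([520.0, 492.0, 136.0], 0.76), ([491.0, -98.0, 1.0], 0.41)]
```

```bash
python3 -c "
import cv2;a=cv2.imread('pics/scene0.png');b=cv2.imread('pics/top0.png');print(a.shape,b.shape)"
```

```text
(400, 640, 3) (400, 640, 3)
```

View pics/scene0.png

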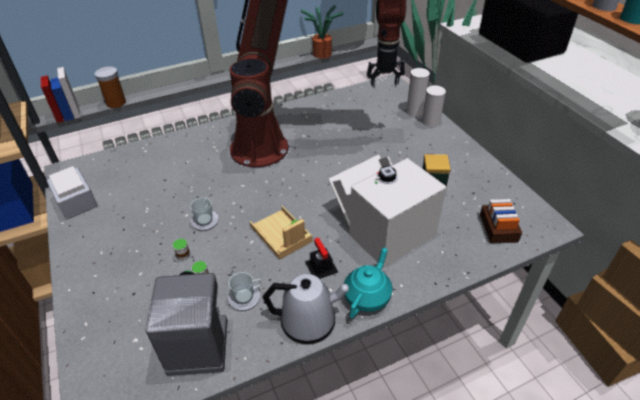

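View pics/top0.png

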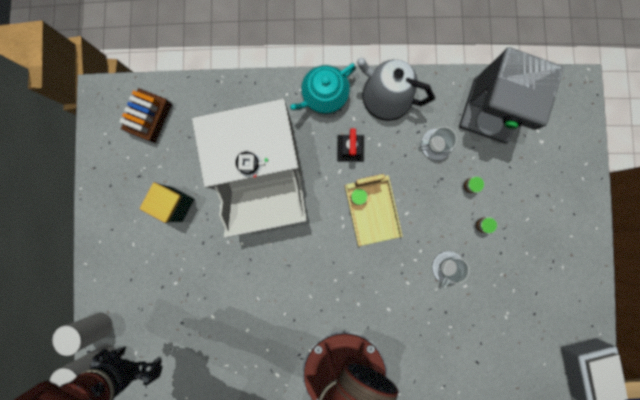

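```bash
python3 - <<'E'
from h import *
z=np.load('top0.npz');P=z['P'];px=z['px']
hsv=cv2.cvtColor(px,cv2.COLOR_RGB2HSV)
m=((hsv[...,0]>45)&(hsv[...,0]<75)&(hsv[...,1]>120)&(hsv[...,2]>80)).astype(np.uint8)
n,l,s,c=cv2.connectedComponentsWithStats(m)
for i in range(1,n):
    if s[i,4]>8:
        p=P[l==i];print('green',s[i],c[i].round(1),np.nanmedian(p,0).round(1),((np.nanmax(p,0)+np.nanmin(p,0))/2).round(1),np.ptp(p[~np.isnan(p[:,0])],axis=0).round())
# tray
m=(hsv[...,0]>18)&(hsv[...,0]<32)&(hsv[...,1]>60)&(P[...,1]<0)&(P[...,1]>-220)&(P[...,0]>350)&(P[...,0]<650)
for lo,hi in [(-5,12),(12,40),(80,130),(-5,40)]:
    p=P[m&(P[...,2]>lo)&(P[...,2]<hi)]
    if len(p)>20:
        r=cv2.minAreaRect(p[:,:2].astype(np.float32));print('tray',lo,len(p),r,np.median(p,0).round(1));print(cv2.boxPoints(r).round(0).tolist())
# bin top
m=(P[...,2]>215)&(P[...,2]<232)&(P[...,1]>50)&(P[...,1]<400)
p=P[m][:,:2].astype(np.float32);r=cv2.minAreaRect(p);print('bintop',r,np.median(P[m][:,2]),cv2.boxPoints(r).round().tolist())
m=(P[...,2]>243)&(P[...,2]<260)&(abs(P[...,1]-239)<60)&(abs(P[...,0]-613)<60)
p=P[m];print('lock',len(p),np.median(p,0),(p.max(0)+p.min(0))/2,np.ptp(p,axis=0))
# key handle
m=(P[...,2]>95)&(abs(P[...,0]-690)<70)&(abs(P[...,1]+30)<60)
p=P[m];r=cv2.minAreaRect(p[:,:2].astype(np.float32));print('key',r,np.median(p,0));print(cv2.boxPoints(r).round(1).tolist())
m=(P[...,2]>50)&(P[...,2]<66)&(abs(P[...,0]-690)<70)&(abs(P[...,1]+30)<60)
p=P[m];r=cv2.minAreaRect(p[:,:2].astype(np.float32));print('block',r,np.median(p,0))
m=(P[...,2]>4)&(P[...,2]<66)&(abs(P[...,0]-690)<70)&(abs(P[...,1]+30)<60)
p=P[m];r=cv2.minAreaRect(p[:,:2].astype(np.float32));print('foot',r,np.median(p,0),cv2.boxPoints(r).round(1).tolist())
a=cv2.imread('pics/top0.png')
b=np.hstack([cv2.resize(a[120:200,205:300],None,fx=4,fy=4,interpolation=2),cv2.resize(a[90:170,470:570],None,fx=4,fy=4,interpolation=2)])
cv2.imwrite('pics/crop0.png',b);print(b.shape)
E
```

```text
green [507 121  11   6  46] [512.  123.4] [ 705.1 -429.9  214.1] [ 705.1 -432.3  212.5] [15. 26. 13.]
green [469 178  14  13 151] [475.8 184. ] [ 565.4 -392.3   60.4] [ 565.5 -391.7   59.9] [36. 40. 11.]
green [352 189  15  16 171] [358.7 196.3] [535.7 -47.7  65.1] [535.2 -48.1  53.1] [43. 41. 34.]
green [482 219  14  13 155] [488.6 225.1] [ 444.8 -425.1   60.6] [ 444.8 -425.3   59.9] [35. 40. 11.]
tray -5 1995 ((487.5347900390625, -93.85626220703125), (177.2150421142578, 132.81715393066406), 11.549741744995117) [ 480.2 -104.9    5.3]
[[387.0, -47.0], [414.0, -177.0], [588.0, -141.0], [561.0, -11.0]]
tray 12 295 ((494.30633544921875, -93.12237548828125), (186.25137329101562, 134.1585693359375), 11.455978393554688) [520.8 -45.3  26.7]
[[390.0, -46.0], [416.0, -177.0], [599.0, -140.0], [572.0, -9.0]]
tray 80 162 ((580.6160888671875, -76.93772888183594), (12.928792953491211, 80.45346069335938), 11.280529022216797) [578.9 -74.4 118.8]
[[566.0, -39.0], [582.0, -118.0], [595.0, -115.0], [579.0, -36.0]]
tray -5 2290 ((493.1871337890625, -93.34918212890625), (188.53524780273438, 134.15856933
[... 488 characters left out ...]
4819946289062, 70.27104187011719), 88.26734924316406) [690.75872472 -30.33934401 107.81223591]
[[653.5, -38.599998474121094], [723.7000122070312, -40.70000076293945], [724.2000122070312, -23.299999237060547], [654.0, -21.200000762939453]]
block ((689.0431518554688, -30.30734634399414), (56.3985710144043, 52.48491668701172), 88.46165466308594) [686.62407938 -22.00869916  58.31109666]
foot ((690.5859985351562, -29.36180877685547), (111.45211791992188, 128.08038330078125), 88.90971374511719) [679.17527654 -19.90207241  10.88484978] [[625.5, -83.9000015258789], [753.5999755859375, -86.30000305175781], [755.7000122070312, 25.100000381469727], [627.5999755859375, 27.600000381469727]]
(320, 780, 3)
```

View pics/crop0.png

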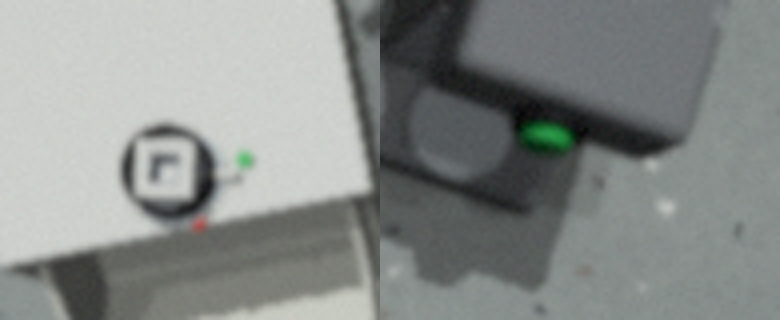

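The top crop shows that the green spot at the coffee machine is a light 214 mm up, not a cartridge. That leaves cart0 in the tray at (536,-48) and two on the ledge at (565,-392) and (445,-425). The lock pointer sits a little clockwise of the green mark. First I turn the tool to the tray's direction and move towards the first cartridge.

```bash
cat > d.py <<'E'
import sys
from h import *
def dist(*t):
    s=st();Rm=R.from_quat(s['orientation']);p=np.array(s['tcp_pos'])
    M=Rm.as_matrix()
    print('t %.2f tcp'%s['time_s'],p.round(1),'phi %.2f'%np.degrees(np.arctan2(M[1,0],M[0,0])),'zax',M[:,2].round(3),'F',np.round(s['wrist_force'],1),'w %.1f g %.1f'%(s['grip_width'],s['gripper_force']),'q',np.round(s['q'],2))
    if len(t)>=3: print('  tool shift mm',Rm.inv().apply(np.array(t[:3])-p).round(1))
    if len(t)>3: print('  turn z %.3f'%-(np.radians((t[3]-np.degrees(np.arctan2(M[1,0],M[0,0]))+180)%360-180)))
if __name__=='__main__': dist(*map(float,sys.argv[1:]))
E
python3 -m pendant '0 0 0 0 0 0.1218 1;0 0 0 0 0 0.1218 1;0 0 0 0 0 0.1218 1;0 0 0 0 0 0.1218 1;0 0 0 0 0 0.1218 1;0 0 0 0 0 0.1218 1;0 0 0 0 0 0.1218 1;0 0 0 0 0 0.1218 1;0 0 0 0 0 0.1218 1' 
python3 -m pendant '-0.034 0.0084 0 0 0 0 1;-0.034 0.0084 0 0 0 0 1;-0.034 0.0084 0 0 0 0 1;-0.034 0.0084 0 0 0 0 1;-0.034 0.0084 0 0 0 0 1;-0.034 0.0084 0 0 0 0 1;-0.034 0.0084 0 0 0 0 1;-0.034 0.0084 0 0 0 0 1;-0.034 0.0084 0 0 0 0 1;-0.034 0.0084 0 0 0 0 1'
python3 d.py 565.4 -392 150 101.4
```

```text
time_s: 1.85
tcp_pos: [143.4, 505.0, 231.3]
orientation: [0.636, 0.772, -0.0, -0.0]
wrist_force: [-0.4, -0.1, -0.3]
grip_width: 85.7
gripper_force: 0.0
time_s: 2.68
tcp_pos: [293.0, 186.7, 231.5]
orientation: [0.634, 0.774, 0.0, 0.0]
wrist_force: [1.6, 0.0, 0.6]
grip_width: 85.7
gripper_force: 0.0
t 2.68 tcp [293.  186.7 231.5] phi 101.35 zax [ 0.001  0.    -1.   ] F [1.6 0.  0.6] w 85.7 g 0.0 q [ 0.36 -0.05 -0.55  1.07  0.    1.73]
  tool shift mm [-621.   153.1   81.6]
  turn z -0.001
```

```bash

python3 -m pendant '-0.0365 0.009 0 0 0 0 1;-0.0365 0.009 0 0 0 0 1;-0.0365 0.009 0 0 0 0 1;-0.0365 0.009 0 0 0 0 1;-0.0365 0.009 0 0 0 0 1;-0.0365 0.009 0 0 0 0 1;-0.0365 0.009 0 0 0 0 1;-0.0365 0.009 0 0 0 0 1;-0.0365 0.009 0 0 0 0 1;-0.0365 0.009 0 0 0 0 1' >/dev/null
python3 -m pendant '-0.0365 0.009 0 0 0 0 1;-0.0365 0.009 0 0 0 0 1;-0.0365 0.009 0 0 0 0 1;-0.0365 0.009 0 0 0 0 1;-0.0365 0.009 0 0 0 0 1;-0.0365 0.009 0 0 0 0 1;-0.0365 0.009 0 0 0 0 1;0 0 0 0 0 0 1;0 0 0 0 0 0 1' >/dev/null
python3 - <<'E'
from h import *
from d import dist
c=snap('top');P=cloud(c);hsv=cv2.cvtColor(c['pixels'],cv2.COLOR_RGB2HSV)
m=((hsv[...,0]>45)&(hsv[...,0]<75)&(hsv[...,1]>120)&(hsv[...,2]>80)).astype(np.uint8)
n,l,s,q=cv2.connectedComponentsWithStats(m)
for i in range(1,n):
    if s[i,4]>8: print(q[i].round(),np.nanmedian(P[l==i],0).round(1),s[i,4])
c=snap('scene')
for d in nets.recognise('scene','cart1'): print(d)
# lock square in top0
z=np.load('top0.npz');P=z['P'];px=z['px']
M=(P[...,2]>235)&(P[...,2]<262)&(np.hypot(P[...,0]-612,P[...,1]-242)<40)
g=px.astype(int).sum(2)/3
w=M&(g>150)&(np.hypot(P[...,0]-612,P[...,1]-242)<26)
r=cv2.minAreaRect(P[w][:,:2].astype(np.float32));print('square',r,w.sum())
dk=M&(g<90);p=P[dk];print('dark',len(p),np.median(p,0),(p.max(0)+p.min(0))/2)
dist(565.4,-392,21,101.4)
E
```

```text
[512. 123.] [ 705.7 -430.6  213. ] 58
[476. 184.] [ 565.5 -392.4   60.6] 149
[359. 196.] [535.6 -47.8  65.2] 168
[488. 225.] [ 444.8 -425.    60.4] 143
{'location': [458.7, -425.7, 50.6], 'p': 0.73}
{'location': [573.8, -391.7, 57.7], 'p': 0.45}
square ((612.5004272460938, 242.65460205078125), (35.369049072265625, 34.95132064819336), 84.78897094726562) 163
dark 92 [602.13348803 232.55934179 246.93212753] [610.97470772 241.12020332 243.7708477 ]
t 4.42 tcp [ 564.3 -389.2  231.4] phi 101.36 zax [-0.  0. -1.] F [ 0.5 -0.   0.5] w 85.7 g 0.0 q [-0.71  0.61  0.36  1.32  0.    0.66]
  tool shift mm [ -3.    0.6 210.4]
  turn z -0.001
```

```bash

python3 -m pendant '-0.003 0.0005 0.035 0 0 0 1;0 0 0.035 0 0 0 1;0 0 0.035 0 0 0 1;0 0 0.035 0 0 0 1;0 0 0.035 0 0 0 1;0 0 0.035 0 0 0 1;0 0 0 0 0 0 0.3;0 0 0 0 0 0 0.3;0 0 0 0 0 0 0.3;0 0 0 0 0 0 0.3'
python3 -m pendant '0 0 0 0 0 0 0.3;0 0 0 0 0 0 0.3;0 0 0 0 0 0 0.3;0 0 -0.02 0 0 0 0.3;0 0 -0.03 0 0 0 0.3;0 0 -0.03 0 0 0 0.3;0 0 -0.03 0 0 0 0.3;0 0 -0.02 0 0 0 0.3'
python3 - <<'E'
from d import dist
import numpy as np
a=np.radians(191.4);ex=np.array([np.cos(a),np.sin(a)]);ey=np.array([-ex[1],ex[0]])
for t in [(5,36),(50,-36)]:
    p=np.array([493.5,-93.3])+t[0]*ex+t[1]*ey;print(t,p)
    dist(*p,150,101.4)
E
```

```text
time_s: 5.25
tcp_pos: [567.4, -394.2, 25.1]
orientation: [0.634, 0.774, -0.0, 0.003]
wrist_force: [0.3, -0.6, 0.5]
grip_width: 46.8
gripper_force: 61.4
time_s: 5.92
tcp_pos: [566.8, -394.0, 156.5]
orientation: [0.634, 0.773, -0.0, 0.003]
wrist_force: [0.3, 0.3, 0.0]
grip_width: 47.1
gripper_force: 61.6
(5, 36) [ 495.71430838 -129.57804899]
t 5.92 tcp [ 566.8 -394.   156.5] phi 101.33 zax [ 0.004 -0.004 -1.   ] F [0.3 0.3 0. ] w 47.1 g 61.6 q [-0.71  0.65  0.22  1.14  0.    0.66]
  tool shift mm [273.2 -17.8   5.3]
  turn z -0.001
(50, -36) [437.37077702 -67.89310473]
t 5.92 tcp [ 566.8 -394.   156.5] phi 101.33 zax [ 0.004 -0.004 -1.   ] F [0.3 0.3 0. ] w 47.1 g 61.6 q [-0.71  0.65  0.22  1.14  0.    0.66]
  tool shift mm [345.2 -62.9   4.8]
  turn z -0.001
```

```bash

python3 -m pendant '0.0273 -0.0018 0 0 0 0 0.3;0.0273 -0.0018 0 0 0 0 0.3;0.0273 -0.0018 0 0 0 0 0.3;0.0273 -0.0018 0 0 0 0 0.3;0.0273 -0.0018 0 0 0 0 0.3;0.0273 -0.0018 0 0 0 0 0.3;0.0273 -0.0018 0 0 0 0 0.3;0.0273 -0.0018 0 0 0 0 0.3;0.0273 -0.0018 0 0 0 0 0.3;0.0273 -0.0018 0 0 0 0 0.3' >/dev/null
python3 -m pendant '0 0 0 0 0 0 0.3;0 0 0 0 0 0 0.3;0 0 0 0 0 0 0.3;0 0 0.03 0 0 0 0.3;0 0 0.03 0 0 0 0.3;0 0 0.03 0 0 0 0.3;0 0 0.02 0 0 0 0.3'
python3 d.py 495.7 -129.6 31 101.4
```

```text
time_s: 7.33
tcp_pos: [494.1, -129.9, 39.4]
orientation: [0.634, 0.773, -0.0, -0.0]
wrist_force: [-0.4, -0.1, -0.6]
grip_width: 46.9
gripper_force: 61.6
t 7.33 tcp [ 494.1 -129.9   39.4] phi 101.25 zax [-0.001  0.    -1.   ] F [-0.4 -0.1 -0.6] w 46.9 g 61.6 q [-0.4   0.46 -0.47  0.65 -0.    0.97]
  tool shift mm [0.  1.6 8.4]
  turn z -0.003
```

```bash

python3 -m pendant '0 0 0.005 0 0 0 0.3;0 0 0.004 0 0 0 0.3;0 0 0 0 0 0 0.75;0 0 0 0 0 0 0.75;0 0 0 0 0 0 0.75;0 0 0 0 0 0 0.75;0 0 -0.02 0 0 0 0.75;0 0 -0.04 0 0 0 0.75;0 0 -0.04 0 0 0 0.75;0 0 -0.04 0 0 0 1'
python3 d.py 444.8 -425 171 101.4
```

```text
time_s: 8.17
tcp_pos: [494.0, -128.7, 174.6]
orientation: [0.634, 0.774, 0.0, 0.0]
wrist_force: [1.5, 0.0, -1.1]
grip_width: 74.4
gripper_force: 0.0
t 8.17 tcp [ 494.  -128.7  174.6] phi 101.34 zax [ 0. -0. -1.] F [ 1.5  0.  -1.1] w 74.4 g 0.0 q [-0.4   0.3  -0.29  0.98 -0.    0.97]
  tool shift mm [-280.8 -106.5    3.7]
  turn z -0.001
```

```bash

python3 -m pendant '-0.0351 -0.0133 0 0 0 0 1;-0.0351 -0.0133 0 0 0 0 1;-0.0351 -0.0133 0 0 0 0 1;-0.0351 -0.0133 0 0 0 0 1;-0.0351 -0.0133 0 0 0 0 1;-0.0351 -0.0133 0 0 0 0 1;-0.0351 -0.0133 0 0 0 0 1;-0.0351 -0.0133 0 0 0 0 1;0 0 0 0 0 0 1;0 0 0 0 0 0 1'>/dev/null
cat > g.py <<'E'
from h import *
def greens(f=None):
    c=snap('top',f);P=cloud(c);hsv=cv2.cvtColor(c['pixels'],cv2.COLOR_RGB2HSV)
    m=((hsv[...,0]>45)&(hsv[...,0]<75)&(hsv[...,1]>120)&(hsv[...,2]>80)).astype(np.uint8)
    n,l,s,q=cv2.connectedComponentsWithStats(m)
    for i in range(1,n):
        if s[i,4]>8: print(q[i].round(),np.nanmedian(P[l==i],0).round(1),s[i,4])
    return c,P
E
python3 - <<'E'
from g import *
greens('top1.png')
from d import dist
dist(444.8,-425,25,101.4)
E
```

```text
[512. 123.] [ 705.4 -429.3  213.6] 52
[359. 196.] [535.7 -47.6  65.2] 167
[387. 210.] [ 493.8 -128.2   64.9] 167
[488. 225.] [ 444.7 -424.8   60.6] 149
t 9.05 tcp [ 444.9 -425.5  172.5] phi 101.26 zax [ 0.  0. -1.] F [-0.1  0.7  0.2] w 85.4 g 0.0 q [-0.88  0.5   0.    1.08  0.    0.49]
  tool shift mm [  0.5  -0.  147.5]
  turn z -0.002
```

View pics/top1.png

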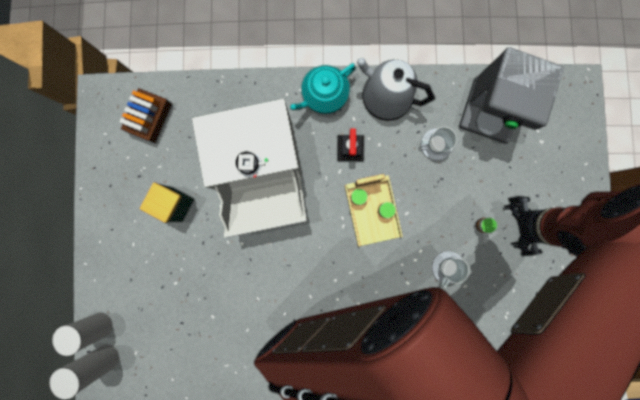

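Cart1 stands in the tray at pixel (387,210), and cart2 is still at (488,225) under the gripper, so I grasp it.

```bash

python3 -m pendant '0 0 0.035 0 0 0 1;0 0 0.035 0 0 0 1;0 0 0.035 0 0 0 1;0 0 0.035 0 0 0 1;0 0 0.009 0 0 0 1;0 0 0 0 0 0 1;0 0 0 0 0 0 0.3;0 0 0 0 0 0 0.3;0 0 0 0 0 0 0.3;0 0 0 0 0 0 0.3'
python3 -m pendant '0 0 0 0 0 0 0.3;0 0 0 0 0 0 0.3;0 0 0 0 0 0 0.3;0 0 -0.02 0 0 0 0.3;0 0 -0.03 0 0 0 0.3;0 0 -0.03 0 0 0 0.3;0 0 -0.03 0 0 0 0.3;0 0 -0.02 0 0 0 0.3;0 0 0 0 0 0 0.3;0 0 0 0 0 0 0.3'
python3 d.py 437.4 -67.9 150 101.4
```

```text
time_s: 9.88
tcp_pos: [446.5, -426.4, 25.9]
orientation: [0.634, 0.774, -0.0, 0.002]
wrist_force: [-0.1, 1.0, 10.2]
grip_width: 46.8
gripper_force: 60.6
time_s: 10.72
tcp_pos: [446.0, -426.1, 155.6]
orientation: [0.634, 0.773, -0.0, 0.002]
wrist_force: [-0.4, 0.2, -1.0]
grip_width: 46.7
gripper_force: 61.7
t 10.72 tcp [ 446.  -426.1  155.6] phi 101.33 zax [ 0.003 -0.003 -1.   ] F [-0.4  0.2 -1. ] w 46.7 g 61.7 q [-0.88  0.51 -0.02  1.03  0.    0.49]
  tool shift mm [352.9  61.9   4.5]
  turn z -0.001
```

```bash

python3 -m pendant '0.0294 0.0052 0 0 0 0 0.3;0.0294 0.0052 0 0 0 0 0.3;0.0294 0.0052 0 0 0 0 0.3;0.0294 0.0052 0 0 0 0 0.3;0.0294 0.0052 0 0 0 0 0.3;0.0294 0.0052 0 0 0 0 0.3;0.0294 0.0052 0 0 0 0 0.3;0.0294 0.0052 0 0 0 0 0.3;0.0294 0.0052 0 0 0 0 0.3;0.0294 0.0052 0 0 0 0 0.3' >/dev/null
python3 -m pendant '0.0294 0.0052 0 0 0 0 0.3;0.0294 0.0052 0 0 0 0 0.3;0 0 0 0 0 0 0.3;0 0 0 0 0 0 0.3;0 0 0.03 0 0 0 0.3;0 0 0.03 0 0 0 0.3;0 0 0.03 0 0 0 0.3;0 0 0.02 0 0 0 0.3;0 0 0 0 0 0 0.3'
python3 d.py 437.4 -67.9 32 101.4
```

```text
time_s: 12.3
tcp_pos: [434.1, -67.0, 39.8]
orientation: [0.634, 0.773, -0.001, -0.003]
wrist_force: [-1.9, 0.1, -0.8]
grip_width: 46.7
gripper_force: 61.8
t 12.30 tcp [434.1 -67.   39.8] phi 101.25 zax [-0.006  0.002 -1.   ] F [-1.9  0.1 -0.8] w 46.7 g 61.8 q [-0.32  0.36 -0.65  0.58 -0.    1.05]
  tool shift mm [-1.5  3.1  7.8]
  turn z -0.003
```

```bash

python3 -m pendant '0 0 0.005 0 0 0 0.3;0 0 0.003 0 0 0 0.3;0 0 0 0 0 0 0.75;0 0 0 0 0 0 0.75;0 0 0 0 0 0 0.75;0 0 0 0 0 0 0.75;0 0 -0.02 0 0 0 0.75;0 0 -0.04 0 0 0 0.75;0 0 -0.04 0 0 0 0.75;0 0 -0.04 0 0 0 0.75'
python3 -m pendant '0 0 0 0 0 0 0.75;0 0 0 0 0 0 0.75'
python3 - <<'E'
from g import *
c,P=greens()
from d import dist
hsv=cv2.cvtColor(c['pixels'],cv2.COLOR_RGB2HSV)
m=(hsv[...,0]>18)&(hsv[...,0]<32)&(hsv[...,1]>60)&(P[...,1]<0)&(P[...,1]>-220)&(P[...,0]>350)&(P[...,0]<650)
for lo,hi in [(100,130),(-5,40)]:
    p=P[m&(P[...,2]>lo)&(P[...,2]<hi)]
    r=cv2.minAreaRect(p[:,:2].astype(np.float32));print('tray',lo,len(p),r)
dist(580,-76.5,175,101.4)
E
```

```text
time_s: 13.13
tcp_pos: [436.5, -66.7, 177.4]
orientation: [0.634, 0.774, -0.0, -0.0]
wrist_force: [1.3, -0.9, -0.1]
grip_width: 63.9
gripper_force: 0.0
time_s: 13.3
tcp_pos: [438.8, -67.4, 177.8]
orientation: [0.634, 0.774, 0.001, 0.003]
wrist_force: [-0.1, 0.4, -1.0]
grip_width: 64.4
gripper_force: 0.0
[512. 123.] [ 705.7 -430.4  213.5] 54
[359. 196.] [535.8 -47.6  65. ] 166
[361. 229.] [442.3 -48.9  65.8] 34
tray 100 146 ((580.7457885742188, -76.80438232421875), (13.12778091430664, 79.6139144897461), 11.910585403442383)
tray -5 925 ((491.1376037597656, -93.10808563232422), (192.3835906982422, 134.63233947753906), 10.576553344726562)
t 13.35 tcp [437.6 -67.  176.1] phi 101.34 zax [ 0.002 -0.001 -1.   ] F [-1.2 -0.1  0.1] w 63.9 g 0.0 q [-0.32  0.18 -0.46  0.93 -0.    1.06]
  tool shift mm [-37.3 137.8   1.4]
  turn z -0.001
```

```bash

python3 -m pendant '-0.0075 0.0277 0 0 0 0 0.6;-0.0075 0.0277 0 0 0 0 0.6;-0.0075 0.0277 0 0 0 0 0.6;-0.0075 0.0277 0 0 0 0 0.6;-0.0075 0.0277 0 0 0 0 0.6;0 0 0 0 0 0 0.6;0 0 0 0 0 0 0.6;0 0 0.03 0 0 0 0.6;0 0 0.03 0 0 0 0.6;0 0 0.03 0 0 0 0.6'
python3 - <<'E'
from g import *
greens()
snap('scene','scene1.png')
from d import dist
dist(580.5,-76.5,81,101.4)
E
```

```text
time_s: 14.18
tcp_pos: [578.7, -76.2, 83.7]
orientation: [0.634, 0.773, -0.0, -0.0]
wrist_force: [0.4, 0.3, -0.1]
grip_width: 51.2
gripper_force: 0.0
[512. 123.] [ 706.  -430.3  213.7] 57
[355. 195.] [538.9 -35.   65.2] 69
t 14.28 tcp [575.2 -75.3  80.4] phi 101.32 zax [-0.01   0.002 -1.   ] F [-0.5 -0.2 -0.5] w 51.6 g 0.0 q [-0.26  0.52 -0.22  0.84 -0.    1.12]
  tool shift mm [-2.2  5.  -0.6]
  turn z -0.001
```

View pics/scene1.png

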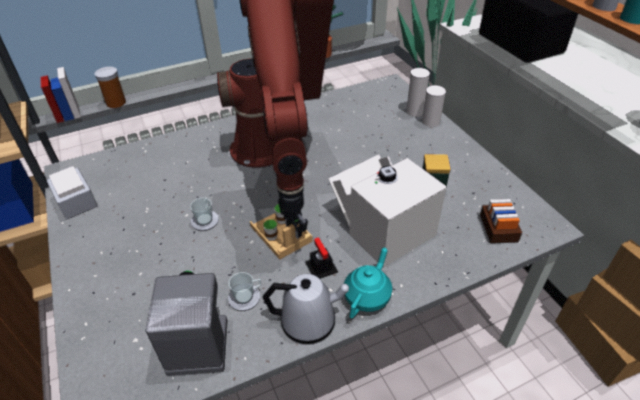

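The carts stand in the tray (pixels ~(270,228) and (282,212)), the ledge is clear of others, and the gripper straddles the grip board at (288,225). Now I close and lift.

```bash

python3 -m pendant '0 0 0 0 0 0 0.6;0 0 0 0 0 0 0;0 0 0 0 0 0 0;0 0 0 0 0 0 0;0 0 0 0 0 0 0;0 0 0 0 0 0 0;0 0 0 0 0 0 0;0 0 0 0 0 0 0;0 0 0 0 0 0 0'
python3 -m pendant '0 0 -0.004 0 0 0 0;0 0 -0.008 0 0 0 0;0 0 -0.012 0 0 0 0;0 0 -0.012 0 0 0 0;0 0 -0.012 0 0 0 0;0 0 -0.012 0 0 0 0'
python3 d.py 400 -30 281 101.4
```

```text
time_s: 15.03
tcp_pos: [580.9, -76.8, 87.1]
orientation: [0.634, 0.773, 0.0, 0.001]
wrist_force: [-2.8, -1.0, 8.0]
grip_width: 13.3
gripper_force: 59.2
time_s: 15.53
tcp_pos: [580.3, -76.5, 146.6]
orientation: [0.634, 0.773, 0.0, 0.0]
wrist_force: [0.1, -0.2, -3.4]
grip_width: 13.2
gripper_force: 58.6
t 15.53 tcp [580.3 -76.5 146.6] phi 101.34 zax [ 0.  0. -1.] F [ 0.1 -0.2 -3.4] w 13.2 g 58.6 q [-0.26  0.46 -0.13  0.98  0.    1.12]
  tool shift mm [  81.  -167.6 -134.5]
  turn z -0.001
```

```bash

python3 -m pendant '0 0 -0.014 0 0 0 0;0 0 -0.014 0 0 0 0;0 0 -0.014 0 0 0 0;0 0 -0.014 0 0 -0.02 0;0 0 -0.014 0 0 -0.04 0;0 0 -0.014 0 0 -0.06 0;0 0 -0.014 0 0 -0.06 0;0 0 -0.014 0 0 -0.06 0;0 0 -0.014 0 0 -0.06 0;0 0 -0.014 0 0 -0.06 0'>/dev/null
python3 -m pendant '0 0 0 0 0 -0.06 0;0 0 0 0 0 -0.06 0;0 0 0 0 0 -0.06 0;0 0 0 0 0 -0.06 0;0 0 0 0 0 -0.06 0;0 0 0 0 0 -0.06 0;0 0 0 0 0 -0.06 0;0 0 0 0 0 -0.06 0;0 0 0 0 0 -0.06 0;0 0 0 0 0 -0.06 0'>/dev/null
python3 -m pendant '0 0 0 0 0 -0.06 0;0 0 0 0 0 -0.06 0;0 0 0 0 0 -0.06 0;0 0 0 0 0 -0.06 0;0 0 0 0 0 -0.06 0;0 0 0 0 0 -0.06 0;0 0 0 0 0 -0.06 0;0 0 0 0 0 -0.06 0;0 0 0 0 0 -0.04 0;0 0 0 0 0 -0.02 0'
python3 d.py 370 0 287 190
```

```text
time_s: 18.03
tcp_pos: [580.0, -76.3, 285.9]
orientation: [-0.065, 0.998, 0.0, 0.0]
wrist_force: [-0.7, -0.0, -4.0]
grip_width: 13.6
gripper_force: 58.6
t 18.03 tcp [580.  -76.3 285.9] phi -172.60 zax [ 0.  0. -1.] F [-0.7 -0.  -4. ] w 13.6 g 58.6 q [-0.26  0.39  0.13  1.31  0.   -0.39]
  tool shift mm [198.4 102.7  -1.1]
  turn z -0.045
```

```bash

python3 -m pendant '0.006 0.003 0 0 0 0 0;0.012 0.006 0 0 0 0 0;0.018 0.0095 0 0 0 0 0;0.02 0.0105 0 0 0 0 0;0.02 0.0105 0 0 0 0 0;0.02 0.0105 0 0 0 0 0;0.02 0.0105 0 0 0 0 0;0.02 0.0105 0 0 0 0 0;0.02 0.0105 0 0 0 0 0;0.018 0.0095 0 0 0 0 0'>/dev/null
python3 -m pendant '0.012 0.006 0 0 0 0 0;0.008 0.004 0 0 0 0 0;0.004 0.002 0 0 0 0 0;0 0 0 0 0 -0.02 0;0 0 0 0 0 -0.04 0;0 0 0 0 0 -0.06 0;0 0 0 0 0 -0.06 0;0 0 0 0 0 -0.06 0;0 0 0 0 0 -0.06 0;0 0 0 0 0 -0.06 0'>/dev/null
python3 -m pendant '0 0 0 0 0 -0.06 0;0 0 0 0 0 -0.06 0;0 0 0 0 0 -0.06 0;0 0 0 0 0 -0.06 0;0 0 0 0 0 -0.06 0;0 0 0 0 0 -0.06 0;0 0 0 0 0 -0.06 0;0 0 0 0 0 -0.06 0;0 0 0 0 0 -0.06 0;0 0 0 0 0 -0.06 0'>/dev/null
python3 -m pendant '0 0 0 0 0 -0.06 0;0 0 0 0 0 -0.06 0;0 0 0 0 0 -0.06 0;0 0 0 0 0 -0.06 0;0 0 0 0 0 -0.06 0;0 0 0 0 0 -0.06 0;0 0 0 0 0 -0.06 0;0 0 0 0 0 -0.06 0;0 0 0 0 0 -0.06 0;0 0 0 0 0 -0.06 0'>/dev/null
python3 -m pendant '0 0 0 0 0 -0.045 0;0 0 0 0 0 -0.02 0;0 0 0 0 0 0 0'
python3 - <<'E'
from g import *
from d import dist
c,P=greens('top2.png');snap('scene','scene2.png')
dist(395,202,353-19,280.4)
# bucket profile along bin x, |bin y|<60
a=np.radians(10.4);e=np.array([np.cos(a),np.sin(a)]);n=np.array([-e[1],e[0]])
D=P[...,:2]-np.array([665.8,251.9]);bx=D@e;by=D@n
g=c['pixels'].astype(int).sum(2)/3
for x in range(-260,100,10):
    m=(abs(bx-x)<5)&(abs(by)<60);
    if m.sum()>5: print(x,np.nanpercentile(P[...,2][m],[10,50,90]).round())
E
```

```text
time_s: 21.62
tcp_pos: [371.2, 0.3, 285.2]
orientation: [0.768, -0.64, -0.0, 0.0]
wrist_force: [-0.3, -0.3, -3.6]
grip_width: 12.8
gripper_force: 58.6
[512. 123.] [ 705.3 -430.2  213.1] 51
[350. 200.] [513.4  -9.6 263.4] 244
[324. 224.] [457.6  54.2 263.6] 246
[359. 241.] [418.6 -27.6 263.4] 240
t 21.72 tcp [371.1   0.4 285.2] phi -79.69 zax [-0. -0. -1.] F [ 0.1  0.5 -3.8] w 12.8 g 58.6 q [-0.2  -0.04 -0.39  1.21 -0.   -1.95]
  tool shift mm [-194.   -59.6  -48.8]
  turn z -0.002
-260 [-3.  0.  2.]
-250 [-2. -0.  3.]
-240 [-3.  0.  3.]
-230 [-3. -0.  3.]
-220 [ -1. 159. 163.]
-210 [149. 154. 159.]
-200 [138. 143. 147.]
-190 [127. 131. 136.]
-180 [116. 121. 126.]
-170 [105. 109. 115.]
-160 [ 94.  99. 104.]
-150 [82. 88. 92.]
-140 [72. 77. 81.]
-130 [61. 65. 71.]
-120 [49. 54. 59.]
-110 [38. 43. 47.]
-100 [27. 32. 37.]
-90 [ 19.  25. 226.]
-80 [ 22. 224. 235.]
-70 [ 30. 225. 249.]
-60 [ 39. 227. 251.]
-50 [224. 229. 251.]
-40 [224. 227. 252.]
-30 [223. 226. 248.]
-20 [223. 225. 227.]
-10 [223. 225. 227.]
0 [223. 225. 227.]
10 [223. 225. 227.]
20 [223. 225. 227.]
30 [223. 225. 227.]
40 [223. 225. 227.]
50 [223. 225. 227.]
60 [223. 225. 227.]
70 [223. 225. 227.]
80 [223. 225. 228.]
90 [223. 225. 227.]
```

View pics/top2.png

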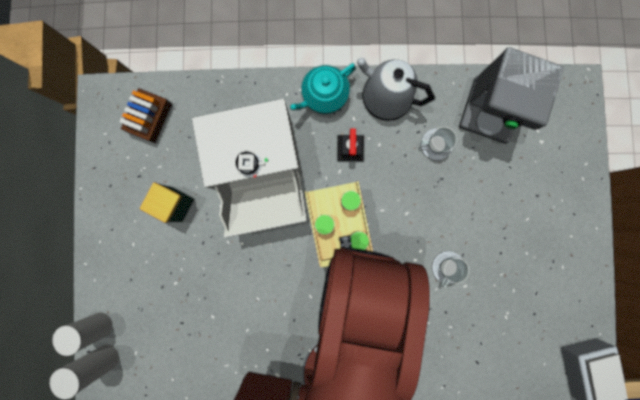

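Top view: all three carts stand in the level tray, at (350,200), (324,224) and (359,241). The bucket is open, with its rim near row 235. I bring the tray in front of the mouth.

```bash

python3 -m pendant '0 0 -0.01 0 0 0 0;-0.005 -0.001 -0.01 0 0 0 0;-0.01 -0.002 -0.01 0 0 0 0;-0.0145 -0.0027 -0.01 0 0 0 0;-0.0145 -0.0027 -0.01 0 0 0 0;-0.0145 -0.0027 0 0 0 0 0;-0.0145 -0.0027 0 0 0 0 0;-0.0145 -0.0027 0 0 0 0 0;-0.0145 -0.0027 0 0 0 0 0;-0.0145 -0.0027 0 0 0 0 0' >/dev/null
python3 -m pendant '-0.0145 -0.0027 0 0 0 0 0;-0.0145 -0.0027 0 0 0 0 0;-0.0145 -0.0027 0 0 0 0 0;-0.0145 -0.0027 0 0 0 0 0;-0.01 -0.0018 0 0 0 0 0;-0.006 -0.001 0 0 0 0 0;-0.0035 -0.0006 0 0 0 0 0;0 0 0 0 0 0 0;0 0 0 0 0 0 0'
python3 d.py 371.7 197.9 335 280.4
```

```text
time_s: 23.3
tcp_pos: [371.4, 197.6, 335.3]
orientation: [0.768, -0.64, 0.0, 0.0]
wrist_force: [0.5, -0.3, -4.4]
grip_width: 13.4
gripper_force: 58.9
t 23.30 tcp [371.4 197.6 335.3] phi -79.63 zax [-0. -0. -1.] F [ 0.5 -0.3 -4.4] w 13.4 g 58.9 q [ 0.32  0.05 -0.18  1.34 -0.   -1.44]
  tool shift mm [-0.2 -0.4  0.3]
  turn z -0.000
```

```bash

python3 -m pendant '0 0 0 -0.05 0 0 0;0 0 0 -0.05 0 0 0;0 0 0 -0.05 0 0 0;0 0 0 -0.05 0 0 0;0 0 0 -0.05 0 0 0;0 0 0 -0.05 0 0 0;0 0 0 -0.05 0 0 0;0 0 0 0 0 0 0'
python3 -m pendant '0 -0.0025 0.007 0 0 0 0;0 -0.0025 0.007 0 0 0 0;0 -0.0025 0.007 0 0 0 0;0 -0.0025 0.007 0 0 0 0;0 0 0 0 0 0 0'
python3 d.py 371.7 197.9 305
python3 -c "
from g import *
greens('top3.png')"
```

```text
time_s: 23.97
tcp_pos: [372.4, 197.3, 334.0]
orientation: [0.756, -0.631, -0.113, 0.135]
wrist_force: [1.0, -0.6, -4.6]
grip_width: 13.0
gripper_force: 59.3
time_s: 24.38
tcp_pos: [370.3, 197.7, 304.4]
orientation: [0.756, -0.63, -0.112, 0.134]
wrist_force: [-0.3, -0.1, -3.6]
grip_width: 13.2
gripper_force: 59.3
t 24.38 tcp [370.3 197.7 304.4] phi -79.61 zax [-0.338 -0.062 -0.939] F [-0.3 -0.1 -3.6] w 13.2 g 59.3 q [ 0.29  0.35  0.06  1.62  0.04 -1.47]
  tool shift mm [ 0.  -1.1 -1. ]
[512. 124.] [ 705.7 -429.7  212.8] 61
[271. 209.] [496.5 184.4 237.6] 200
[276. 247.] [405.9 168.  271.2] 223
```

View pics/top3.png

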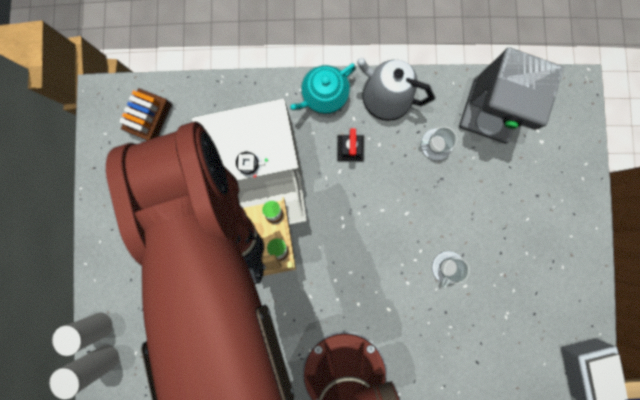

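The tray, tilted 20°, is over the mouth with the carts still standing in it (pixels (271,209) and (276,247)). I tip further.

```bash

python3 -m pendant '0 -0.0065 -0.0053 -0.0524 0 0 0;0 -0.0065 -0.0053 -0.0524 0 0 0;0 -0.0065 -0.0053 -0.0524 0 0 0;0 -0.0065 -0.0053 -0.0524 0 0 0;0 -0.0065 -0.0053 -0.0524 0 0 0;0 0 0 0 0 0 0;0 0 0 0 0 0 0;0 0 0 0 0 0 0;0 0 0 0 0 0 0;0 0 0 0 0 0 0'
python3 -m pendant '0 0 0 0 0 0 0;0 0 0 0 0 0 0;0 0 0 0 0 0 0;0 0 0 0 0 0 0;0 0 0 0 0 0 0;0 0 0 0 0 0 0;0 0 0 0 0 0 0;0 0 0 0 0 0 0'
python3 d.py 412.2 205.4 314
python3 -c "
from g import *
greens('top4.png')"
```

```text
time_s: 25.27
tcp_pos: [410.8, 205.3, 316.3]
orientation: [0.733, -0.611, -0.192, 0.23]
wrist_force: [0.1, -0.1, -2.7]
grip_width: 13.0
gripper_force: 60.2
time_s: 25.93
tcp_pos: [411.2, 205.2, 315.0]
orientation: [0.732, -0.61, -0.193, 0.231]
wrist_force: [0.2, 0.5, -3.0]
grip_width: 13.3
gripper_force: 60.2
t 25.93 tcp [411.2 205.2 315. ] phi -79.62 zax [-0.565 -0.104 -0.818] F [ 0.2  0.5 -3. ] w 13.3 g 60.2 q [ 0.27  0.67  0.46  1.97  0.05 -1.5 ]
  tool shift mm [ 0.  -1.4  0.3]
[512. 123.] [ 705.7 -429.8  213.9] 60
[271. 183.] [573.1 198.9 122.7] 87
```

View pics/top4.png

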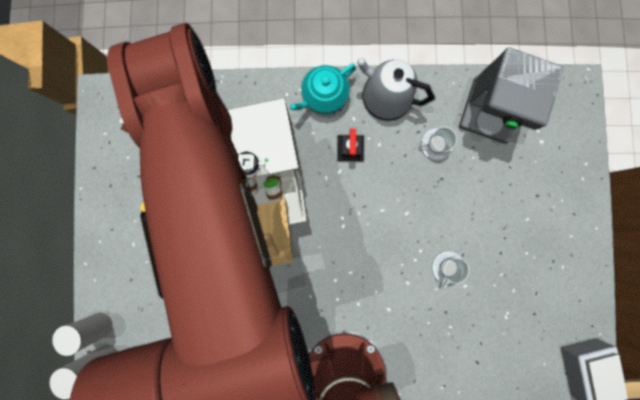

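```bash

python3 -m pendant '0 0.016 0 0 0 0 0;0 0.016 0 0 0 0 0;0 0.016 0 0 0 0 0;0 0.016 0 0 0 0 0;0 0.016 0 0 0 0 0;0 0 0 0.102 0 0 0;0 0 0 0.102 0 0 0;0 0 0 0.102 0 0 0;0 0 0 0.102 0 0 0;0 0 0 0.102 0 0 0' >/dev/null
python3 -m pendant '0 0 0 0.101 0 0 0;0.03 0 0 0 0 0 0;0.035 0 0 0 0 0 0;0.035 0 0 0 0 0 0;0.035 0 0 0 0 0 0;0.035 0 0 0 0 0 0;0.035 0 0 0 0 0 0;0.03 0 0 0 0 0 0;0 0 0 0 0 0 0'
python3 - <<'E'
from g import *
from d import dist
c,P=greens('top5.png')
b=cv2.resize(c['pixels'][130:260,190:330,::-1],None,fx=4,fy=4,interpolation=2);cv2.imwrite('pics/crop5.png',b)
dist(400,-80,200,280.4)
E
```

```text
time_s: 27.57
tcp_pos: [389.5, -42.0, 360.7]
orientation: [0.767, -0.642, -0.0, 0.001]
wrist_force: [0.5, 1.1, -3.0]
grip_width: 12.9
gripper_force: 60.1
[512. 123.] [ 705.7 -431.3  214.2] 53
[271. 183.] [572.8 200.6 123.3] 73
t 27.62 tcp [388.9 -39.9 360.8] phi -79.87 zax [-0.002 -0.    -1.   ] F [ 0.2  0.5 -2.3] w 13.0 g 60.1 q [-0.29 -0.01 -0.17  1.41 -0.   -2.04]
  tool shift mm [ 41.5  -4.2 160.7]
  turn z -0.005
```

View pics/crop5.png

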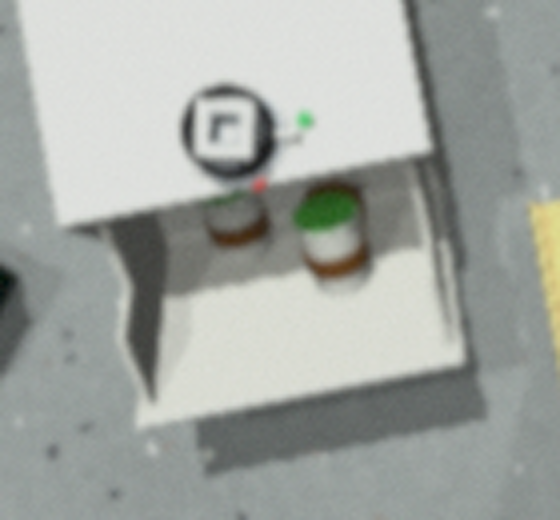

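The crop shows three cartridges in the bucket: one at (235,215), and two at (325,215), one behind the other. Now I set the tray down.

```bash

python3 -m pendant '0.02 0.002 0.01 0 0 0 0;0.02 0.002 0.02 0 0 0 0;0.02 0.002 0.03 0 0 0 0;0.02 0.002 0.03 0 0 0 0;0 0 0.03 0 0 0 0;0 0 0.03 0 0 0 0;0 0 0.03 0 0 0 0;0 0 0.03 0 0 0 0;0 0 0.02 0 0 0 0;0 0 0.02 0 0 0 0' >/dev/null
python3 -m pendant '0 0 0.01 0 0 0 0;0 0 0 0 0 0 0;0 0 0 0 0 0 0'
python3 d.py 395 -120 88 280.4
```

```text
time_s: 28.7
tcp_pos: [395.0, -117.0, 101.1]
orientation: [0.768, -0.64, -0.001, 0.0]
wrist_force: [0.2, 0.2, -2.3]
grip_width: 13.2
gripper_force: 60.1
t 28.70 tcp [ 395.  -117.   101.1] phi -79.57 zax [-0.002  0.001 -1.   ] F [ 0.2  0.2 -2.3] w 13.2 g 60.1 q [-0.47  0.21 -0.64  0.72 -0.   -2.22]
  tool shift mm [ 3.   0.5 13.1]
  turn z 0.001
```

```bash

python3 -m pendant '0 0 0.006 0 0 0 0;0 0 0.004 0 0 0 0;0 0 0.002 0 0 0 0;0 0 0.002 0 0 0 0;0 0 0 0 0 0 0'
python3 -m pendant '0 0 0 0 0 0 0.4;0 0 0 0 0 0 0.4;0 0 0 0 0 0 0.4;0 0 0 0 0 0 0.4;0 0 -0.01 0 0 0 0.4;0 0 -0.03 0 0 0 0.4;0 0 -0.04 0 0 0 0.4;0 0 -0.04 0 0 0 0;0 0 0 0 0 0 0;0 0 0 0 0 0 0'
python3 - <<'E'
from d import dist
dist(390,200,130,-79.6)
E
```

```text
time_s: 29.12
tcp_pos: [395.6, -117.9, 87.2]
orientation: [0.768, -0.64, -0.0, 0.0]
wrist_force: [0.5, 0.4, -1.9]
grip_width: 13.4
gripper_force: 60.2
time_s: 29.95
tcp_pos: [397.0, -118.6, 209.0]
orientation: [0.768, -0.64, 0.002, -0.0]
wrist_force: [-0.2, 0.1, -0.6]
grip_width: 0.3
gripper_force: 0.0
t 29.95 tcp [ 397.  -118.6  209. ] phi -79.62 zax [ 0.003 -0.002 -1.   ] F [-0.2  0.1 -0.6] w 0.3 g 0.0 q [-0.47  0.09 -0.46  1.01 -0.   -2.22]
  tool shift mm [-314.9  -50.3   78.3]
  turn z -0.000
```

```bash

python3 -m pendant '-0.0351 -0.0068 0 0 0 0 0;-0.0351 -0.0068 0 0 0 0 0;-0.0351 -0.0068 0 0 0 0 0;-0.0351 -0.0068 0 0 0 0 0;-0.0351 -0.0068 0 0 0 0 0;-0.0351 -0.0068 0 0 0 0 0;-0.0351 -0.0068 0 0 0 0 0;-0.0351 -0.0068 0 0 0 0 0;-0.0351 -0.0068 0 0 0 0 0;0 0 0 0 0 0 0' >/dev/null
python3 -m pendant '0 0 0 0.1167 0 0 0;0 0 0 0.1167 0 0 0;0 0 0 0.1167 0 0 0;0 0 0 0.1167 0 0 0;0 0 0 0.1167 0 0 0;0 0 0 0.1167 0 0 0;0 0 0 0 0 0 0;0 0 0 0 0 0 0'
python3 - <<'E'
from d import dist
dist(400.2,203.2,140); dist(400.2+98.4,203.2+18,140); 
E
```

```text
time_s: 31.45
tcp_pos: [395.8, 202.8, 203.8]
orientation: [0.724, -0.602, 0.216, -0.258]
wrist_force: [1.1, 0.0, 0.3]
grip_width: 0.3
gripper_force: 0.0
t 31.45 tcp [395.8 202.8 203.8] phi -79.56 zax [ 0.623  0.114 -0.774] F [1.1 0.  0.3] w 0.3 g 0.0 q [ 0.42 -0.27 -1.09  0.08 -0.15 -1.39]
  tool shift mm [ 0.3 37.  52.2]
t 31.45 tcp [395.8 202.8 203.8] phi -79.56 zax [ 0.623  0.114 -0.774] F [1.1 0.  0.3] w 0.3 g 0.0 q [ 0.42 -0.27 -1.09  0.08 -0.15 -1.39]
  tool shift mm [  0.5 -40.4 115.6]
```

```bash

python3 -m pendant '0 0.0185 0.026 0 0 0 0;0 0.0185 0.026 0 0 0 0;0 -0.0093 0.0076 0 0 0 0;0 -0.0093 0.0076 0 0 0 0;0 -0.0093 0.0076 0 0 0 0;0 -0.0093 0.0076 0 0 0 0;0 -0.0093 0.0076 0 0 0 0;0 -0.0093 0.0076 0 0 0 0' 
python3 -m pendant '0 -0.0093 0.0076 0 0 0 0;0 -0.0093 0.0076 0 0 0 0;0 -0.0093 0.0076 0 0 0 0;0 -0.0093 0.0076 0 0 0 0;0 -0.0093 0.0076 0 0 0 0;0 -0.0093 0.0076 0 0 0 0'
python3 d.py 570.3 234.3 140
```

```text
time_s: 32.12
tcp_pos: [476.6, 218.2, 145.1]
orientation: [0.722, -0.602, 0.218, -0.261]
wrist_force: [-3.0, -0.9, -0.6]
grip_width: -0.2
gripper_force: 1.2
time_s: 32.62
tcp_pos: [546.9, 231.1, 144.8]
orientation: [0.722, -0.602, 0.218, -0.261]
wrist_force: [-3.2, -0.6, 0.6]
grip_width: 0.1
gripper_force: 0.9
t 32.62 tcp [546.9 231.1 144.8] phi -79.61 zax [ 0.629  0.115 -0.769] F [-3.2 -0.6  0.6] w 0.1 g 0.9 q [ 0.33  0.16 -0.93 -0.21 -0.09 -1.46]
  tool shift mm [  1.  -15.1  18.8]
```

Pushing fine (3 N). I continue until it is shut.

```bash

python3 -m pendant '0 -0.0062 0.005 0 0 0 0;0 -0.0062 0.005 0 0 0 0;0 -0.0046 0.0038 0 0 0 0'
python3 -m pendant '0 -0.0031 0.0025 0 0 0 0;0 0 0 0 0 0 0'
python3 -m pendant '0 -0.0031 0.0025 0 0 0 0;0 0 0 0 0 0 0'
python3 d.py
```

```text
time_s: 32.87
tcp_pos: [567.9, 234.8, 144.7]
orientation: [0.722, -0.602, 0.218, -0.261]
wrist_force: [-0.8, 0.3, 0.7]
grip_width: 0.2
gripper_force: 0.5
time_s: 33.03
tcp_pos: [571.7, 235.6, 144.9]
orientation: [0.722, -0.602, 0.218, -0.261]
wrist_force: [0.1, -0.5, -0.3]
grip_width: -0.0
gripper_force: 0.0
time_s: 33.2
tcp_pos: [572.7, 235.8, 143.3]
orientation: [0.723, -0.602, 0.216, -0.259]
wrist_force: [-9.0, -0.7, 4.4]
grip_width: 0.0
gripper_force: 4.7
t 33.20 tcp [572.7 235.8 143.3] phi -79.58 zax [ 0.626  0.115 -0.772] F [-9.  -0.7  4.4] w 0.0 g 4.7 q [ 0.32  0.2  -0.88 -0.19 -0.09 -1.47]
```

```bash

python3 -m pendant '0 -0.0031 0.0025 0 0 0 0;0 -0.0015 0.0012 0 0 0 0;0 0 0 0 0 0 0'
python3 -m pendant '0 0.0155 -0.0127 0 0 0 0;0 0.0155 -0.0127 0 0 0 0;0 0.0155 -0.0127 0 0 0 0;0 0.0155 -0.0127 0 0 0 0;0 0.0155 -0.0127 0 0 0 0;0 0.0155 -0.0127 0 0 0 0;0 0.0155 -0.0127 0 0 0 0;0 0 0 0 0 0 0' >/dev/null
python3 -m pendant '0 0 0 -0.1167 0 0 0;0 0 0 -0.1167 0 0 0;0 0 0 -0.1167 0 0 0;0 0 0 -0.1167 0 0 0;0 0 0 -0.1167 0 0 0;0 0 0 -0.1167 0 0 0;0 0 -0.03 0 0 0 0;0 0 -0.03 0 0 0 0;0 0 0 0 0 0 0' >/dev/null
python3 - <<'E'
from g import *
from d import dist
c=snap('top','top6.png');P=cloud(c);snap('scene','scene6.png')
a=np.radians(10.4);e=np.array([np.cos(a),np.sin(a)]);n=np.array([-e[1],e[0]])
D=P[...,:2]-np.array([665.8,251.9]);bx=D@e;by=D@n
for x in range(-130,-60,8):
    m=(abs(bx-x)<4)&(by<-45)&(by>-110)
    if m.sum()>3: print(x,np.nanpercentile(P[...,2][m],[10,50,90]).round())
px=c['pixels'];g=px.astype(int).sum(2)/3
M=(P[...,2]>243)&(P[...,2]<260)&(np.hypot(P[...,0]-612,P[...,1]-242)<40)
w=M&(g>150)&(np.hypot(P[...,0]-612,P[...,1]-242)<25)
print('square',cv2.minAreaRect(P[w][:,:2].astype(np.float32)),w.sum())
m=(P[...,2]>95)&(abs(P[...,0]-690)<70)&(abs(P[...,1]+30)<60)
print('key',cv2.minAreaRect(P[m][:,:2].astype(np.float32)))
hsv=cv2.cvtColor(px,cv2.COLOR_RGB2HSV)
m=(hsv[...,0]>18)&(hsv[...,0]<32)&(hsv[...,1]>60)&(P[...,1]<20)&(P[...,1]>-260)&(P[...,0]>350)&(P[...,0]<650)&(P[...,2]<12)
print('tray floor',np.nanpercentile(P[...,2][m],[5,50,95]))
b=np.hstack([cv2.resize(px[140:190,222:282,::-1],None,fx=7,fy=7,interpolation=2),cv2.resize(px[120:170,325:375,::-1],None,fx=7,fy=7,interpolation=2)])
cv2.imwrite('pics/crop6.png',b);print(b.shape)
dist(689,-31,200,180)
E
```

```text
time_s: 33.45
tcp_pos: [573.3, 236.0, 140.1]
orientation: [0.725, -0.603, 0.214, -0.256]
wrist_force: [-38.7, -7.4, 19.7]
grip_width: 0.0
gripper_force: 19.8
-130 [-3.  1.  3.]
-122 [-2. -1.  2.]
-114 [-3.  1.  4.]
-106 [-3.  1.  3.]
-98 [-3.  0.  4.]
-90 [  1. 124. 210.]
-82 [223. 225. 227.]
-74 [223. 225. 226.]
-66 [223. 225. 227.]
square ((613.6106567382812, 242.77857971191406), (38.528079986572266, 36.69810485839844), 87.59695434570312) 169
key ((688.147705078125, -30.91647720336914), (17.50896644592285, 69.89017486572266), 88.24748229980469)
tray floor [1.34621885 5.2634811  9.07051934]
(350, 770, 3)
t 34.97 tcp [442.2 212.2 203. ] phi -79.59 zax [ 0.047  0.008 -0.999] F [ 0.5 -0.1 -1.3] w -0.2 g 0.0 q [ 0.3   0.21 -0.34  0.97 -0.01 -1.45]
  tool shift mm [ 283.8 -198.4   12.6]
  turn z 1.752
```

View pics/crop6.png

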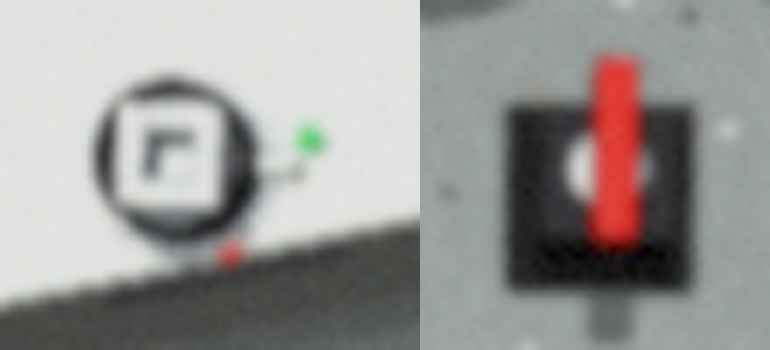

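View pics/top6.png

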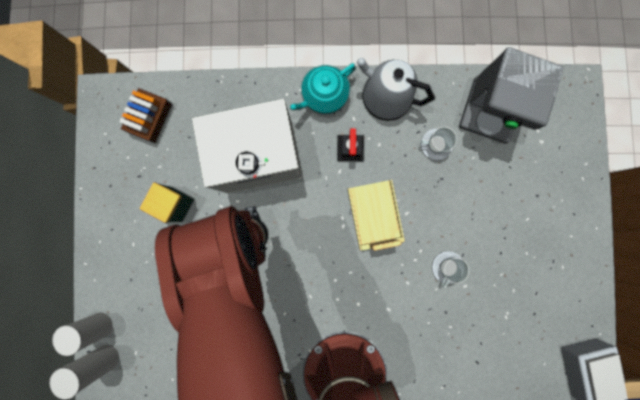

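The bin front is flush (no surface in front of x=-90), the tray lies flat, and the key handle in its stand runs along world x. The lock square is within a few degrees of the key's direction. Next I level the hand, turn it to the key, and check clearances.

```bash

python3 -m pendant '0 0 -0.03 -0.047 0 0 0;0 0 -0.03 0 0 0.1189 0;0 0 -0.04 0 0 0.1189 0;0 0 0 0 0 0.1189 0;0 0 0 0 0 0.1189 0;0 0 0 0 0 0.1189 0;0 0 0 0 0 0.1189 0.5;0 0 0 0 0 0.1189 0.5;0 0 0 0 0 0.1189 0.5;0 0 0 0 0 0.1189 0.5' >/dev/null
python3 -m pendant '0 0 0 0 0 0.1189 0.5;0 0 0 0 0 0.1189 0.5;0 0 0 0 0 0.1189 0.5;0 0 0 0 0 0.1189 0.5;0 0 0 0 0 0.1189 0.5;0 0 0 0 0 0.1189 0.5;0 0 0 0 0 0 0.5;0 0 0 0 0 0 0.5'
python3 - <<'E'
from h import *
from d import dist
dist(688.5,-30.9,200,178.25)
P=np.load('top0.npz')['P'];Q=P.reshape(-1,3);Q=Q[~np.isnan(Q[:,0])]
r=np.hypot(Q[:,0]-688.5,Q[:,1]+30.9);k=(r>48)&(r<130)&(Q[:,2]>70);Q=Q[k];r=r[k]
i=np.argsort(r)[:6];print(np.c_[Q[i],r[i]].round())
c=snap('scene');P=cloud(c)
g=c['pixels'].astype(int)
m=(P[...,2]>92)&(g[...,0]>150)&(g[...,1]<90)&(abs(P[...,0]-690)<60)&(abs(P[...,1]+30)<50);print('key scene',(np.nanmin(P[m],0)+np.nanmax(P[m],0))/2,np.nanmax(P[m],0)-np.nanmin(P[m],0))
m=(P[...,2]>247)&(P[...,2]<257)&(np.hypot(P[...,0]-612,P[...,1]-242)<45);p=P[m];print('lock scene',m.sum(),(p.max(0)+p.min(0))/2,np.ptp(p,axis=0))
E
```

```text
time_s: 36.47
tcp_pos: [439.5, 211.7, 301.7]
orientation: [0.014, 1.0, -0.001, -0.001]
wrist_force: [-0.8, 0.2, 0.1]
grip_width: 42.6
gripper_force: 0.0
t 36.47 tcp [439.5 211.7 301.7] phi 178.45 zax [-0.002 -0.001 -1.   ] F [-0.8  0.2  0.1] w 42.6 g 0.0 q [ 0.3   0.19 -0.1   1.28 -0.    0.33]
  tool shift mm [-255.7 -235.6  101.5]
  turn z 0.003
[[582. -47. 117. 107.]
 [585. -61. 118. 108.]
 [582. -50. 120. 108.]
 [582. -52. 119. 109.]
 [588. -73. 114. 109.]
 [580. -39. 116. 109.]]
key scene [690.603937   -31.92314368 107.06816451] [71.16803332 16.79499832 13.5611976 ]
lock scene 114 [613.15705381 239.29140857 250.93355965] [58.20642954 55.66264395  7.4492155 ]
```

```bash

python3 -m pendant '-0.0257 -0.0236 0 0 0 0.003 0.5;-0.0257 -0.0236 0 0 0 0 0.5;-0.0257 -0.0236 0 0 0 0 0.5;-0.0257 -0.0236 0 0 0 0 0.5;-0.0257 -0.0236 0 0 0 0 0.5;-0.0257 -0.0236 0 0 0 0 0.5;-0.0257 -0.0236 0 0 0 0 0.5;-0.0257 -0.0236 0 0 0 0 0.5;-0.0257 -0.0236 0 0 0 0 0.5;-0.0257 -0.0236 0 0 0 0 0.5' >/dev/null
python3 -m pendant '0 0 0.035 0 0 0 0.5;0 0 0.035 0 0 0 0.5;0 0 0.035 0 0 0 0.5;0 0 0.03 0 0 0 0.5;0 0 0.03 0 0 0 0.5;0 0 0 0 0 0 0.5;0 0 0 0 0 0 0.5'
python3 d.py 689.5 -31.4 76 178.25
```

```text
time_s: 37.93
tcp_pos: [687.2, -32.8, 136.0]
orientation: [0.016, 1.0, -0.0, -0.003]
wrist_force: [-0.0, -0.3, 0.9]
grip_width: 42.5
gripper_force: 0.0
t 37.93 tcp [687.2 -32.8 136. ] phi 178.18 zax [-0.005 -0.001 -1.   ] F [-0.  -0.3  0.9] w 42.5 g 0.0 q [-0.15  0.67  0.2   1.11 -0.   -0.12]
  tool shift mm [-2.5  1.5 60. ]
  turn z -0.001
```

```bash

python3 -m pendant '-0.0015 0.0015 0.03 0 0 0 0.5;0 0 0.02 0 0 0 0.5;0 0 0.01 0 0 0 0.5;0 0 0 0 0 0 0.5;0 0 0 0 0 0 0.5'
python3 -m pendant '0 0 0 0 0 0 0;0 0 0 0 0 0 0;0 0 0 0 0 0 0;0 0 0 0 0 0 0;0 0 0 0 0 0 0;0 0 0 0 0 0 0;0 0 0 0 0 0 0'
python3 d.py
```

```text
time_s: 38.35
tcp_pos: [690.8, -31.7, 78.9]
orientation: [0.017, 1.0, -0.001, -0.0]
wrist_force: [1.2, 0.4, 1.1]
grip_width: 42.6
gripper_force: 0.0
time_s: 38.93
tcp_pos: [691.2, -31.8, 79.2]
orientation: [0.017, 1.0, -0.001, 0.001]
wrist_force: [0.1, -0.0, 6.2]
grip_width: 17.1
gripper_force: 59.4
t 38.93 tcp [691.2 -31.8  79.2] phi 178.06 zax [ 0.001 -0.002 -1.   ] F [ 0.1 -0.   6.2] w 17.1 g 59.4 q [-0.15  0.71  0.13  0.99 -0.   -0.12]
```

```bash

python3 -m pendant '0 0 -0.01 0 0 0 0;0 0 -0.02 0 0 0 0;0 0 -0.02 0 0 0 0;0 0 -0.03 0 0 0 0;0 0 -0.03 0 0 0 0;0 0 -0.03 0 0 0 0;0 0 -0.03 0 0 0 0;0 0 -0.03 0 0 0 0;0 0 -0.03 0 0 0 0;0 0 -0.03 0 0 0 0' 
python3 -m pendant '0.0086 0.027 0 0 0 0 0;0.0086 0.027 0 0 0 0 0;0.0086 0.027 0 0 0 0 0;0.0086 0.027 0 0 0 0 0;0.0086 0.027 0 0 0 0 0;0.0086 0.027 0 0 0 0 0;0.0086 0.027 0 0 0 0 0;0.0086 0.027 0 0 0 0 0;0.0086 0.027 0 0 0 0 0;0.0086 0.027 0 0 0 0 0' >/dev/null
python3 -m pendant '0 0 0 0 0 0 0;0 0 0 0 0 0 0;0 0 0 0 0 0 0'
python3 - <<'E'
from h import *
from d import dist
dist(614.5,240.6,326,177)
c=snap('scene','scene7.png');P=cloud(c);g=c['pixels'].astype(int)
m=(P[...,2]>290)&(g[...,0]>150)&(g[...,1]<90);p=P[m];print('key scene',m.sum(),(np.nanmin(p,0)+np.nanmax(p,0))/2,np.ptp(p,axis=0))
cv2.imwrite('pics/crop7.png',cv2.resize(c['pixels'][110:240,310:470,::-1],None,fx=4.5,fy=4.5,interpolation=2))
E
```

```text
time_s: 39.77
tcp_pos: [689.7, -31.2, 339.9]
orientation: [0.017, 1.0, -0.001, -0.0]
wrist_force: [1.1, -0.2, -2.4]
grip_width: 17.1
gripper_force: 59.0
time_s: 40.85
tcp_pos: [613.5, 241.2, 337.5]
orientation: [0.017, 1.0, -0.001, -0.001]
wrist_force: [0.3, -0.3, -1.7]
grip_width: 16.7
gripper_force: 59.0
t 40.85 tcp [613.5 241.2 337.5] phi 178.07 zax [-0.001 -0.002 -1.   ] F [ 0.3 -0.3 -1.7] w 16.7 g 59.0 q [ 0.26  0.56  0.53  1.55 -0.    0.3 ]
  tool shift mm [-1.  -0.5 11.5]
  turn z 0.019
key scene 25 [638.68753205 240.51480176 364.69735173] [23.89540317 17.13748535  8.31093157]
```

View pics/crop7.png

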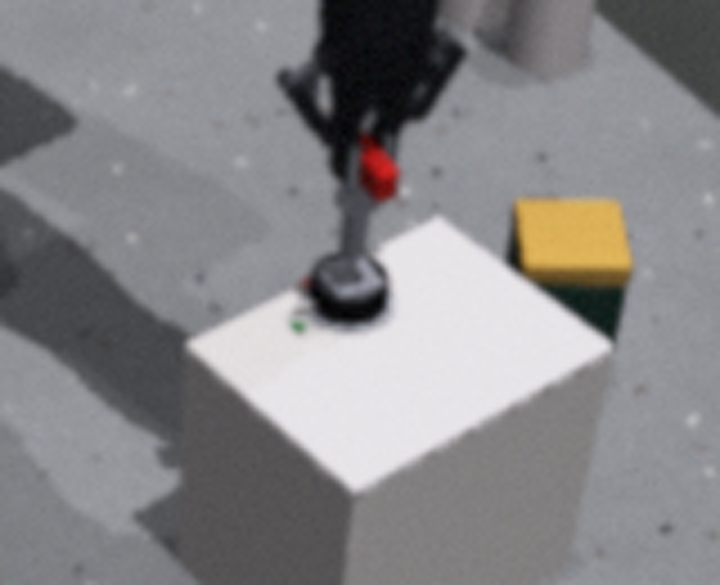

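The key's shank hangs right above the lock (shank at (352,240), knob at (350,285)). I lower it while watching the force.

```bash

python3 -m pendant '-0.0005 -0.0005 0.006 0 0 0.019 0;0 0 0.006 0 0 0 0;0 0 0 0 0 0 0'
python3 -m pendant '0 0 0.003 0 0 0 0;0 0 0.003 0 0 0 0;0 0 0 0 0 0 0'
python3 -m pendant '0 0 0.003 0 0 0 0;0 0 0 0 0 0 0'
python3 -m pendant '0 0 0.003 0 0 0 0;0 0 0 0 0 0 0'
python3 d.py
```

```text
time_s: 41.15
tcp_pos: [613.8, 240.0, 323.2]
orientation: [0.027, 1.0, -0.001, -0.002]
wrist_force: [-0.8, 0.2, -1.7]
grip_width: 17.2
gripper_force: 59.0
time_s: 41.4
tcp_pos: [613.8, 240.7, 318.2]
orientation: [0.027, 1.0, -0.001, -0.001]
wrist_force: [0.1, -0.1, -1.6]
grip_width: 17.0
gripper_force: 59.0
time_s: 41.57
tcp_pos: [613.9, 240.9, 315.5]
orientation: [0.026, 1.0, -0.001, -0.001]
wrist_force: [0.8, 0.5, -2.2]
grip_width: 17.0
gripper_force: 59.0
time_s: 41.73
tcp_pos: [613.8, 241.0, 312.4]
orientation: [0.026, 1.0, -0.001, -0.001]
wrist_force: [-0.1, 0.5, -2.1]
grip_width: 17.4
gripper_force: 59.0
t 41.73 tcp [613.8 241.  312.4] phi 176.97 zax [-0.002 -0.001 -1.   ] F [-0.1  0.5 -2.1] w 17.4 g 59.0 q [ 0.26  0.55  0.46  1.48 -0.    0.32]
```

```bash

python3 -m pendant '0 0 0.003 0 0 0 0;0 0 0.002 0 0 0 0;0 0 0 0 0 0 0;0 0 0 0 0 0 0'
python3 -m pendant '0 0 0 0 0 0.06 0;0 0 0 0 0 0.06 0;0 0 0 0 0 0.06 0;0 0 0 0 0 0.06 0;0 0 0 0 0 0.06 0;0 0 0 0 0 0.06 0'
python3 -c "
from d import *
dist();print(st()['wrist_torque'])"
```

```text
time_s: 42.07
tcp_pos: [613.9, 240.9, 307.8]
orientation: [0.026, 1.0, -0.001, -0.001]
wrist_force: [-0.5, 0.9, -0.9]
grip_width: 16.8
gripper_force: 59.0
time_s: 42.57
tcp_pos: [613.8, 240.5, 308.0]
orientation: [0.206, 0.978, -0.001, -0.001]
wrist_force: [-1.2, -1.3, -1.3]
grip_width: 16.9
gripper_force: 59.2
t 42.57 tcp [613.8 240.5 308. ] phi 156.17 zax [-0.002 -0.002 -1.   ] F [-1.2 -1.3 -1.3] w 16.9 g 59.2 q [ 0.26  0.55  0.45  1.47 -0.    0.68]
[-0.61305772  0.30980894  0.05966473]
```

```bash

python3 -m pendant '0 0 0 0 0 0.06 0;0 0 0 0 0 0.06 0;0 0 0 0 0 0.06 0;0 0 0 0 0 0.06 0;0 0 0 0 0 0.06 0;0 0 0 0 0 0.06 0;0 0 0 0 0 0.06 0;0 0 0 0 0 0.06 0;0 0 0 0 0 0.06 0;0 0 0 0 0 0.06 0'
python3 -c "
from d import *
dist();print(st()['wrist_torque'])"
python3 -m pendant '0 0 0 0 0 0.06 0;0 0 0 0 0 0.06 0;0 0 0 0 0 0.06 0;0 0 0 0 0 0 0'
python3 -c "
from d import *
dist();print(st()['wrist_torque'])"
```

```text
time_s: 43.4
tcp_pos: [613.1, 240.0, 308.0]
orientation: [0.486, 0.874, -0.002, -0.001]
wrist_force: [-3.9, -4.1, 0.7]
grip_width: 17.1
gripper_force: 59.4
t 43.40 tcp [613.1 240.  308. ] phi 121.78 zax [-0.003 -0.003 -1.   ] F [-3.9 -4.1  0.7] w 17.1 g 59.4 q [ 0.26  0.55  0.45  1.47 -0.    1.28]
[-1.10579137  1.07760136  0.05445673]
time_s: 43.73
tcp_pos: [612.9, 240.0, 308.0]
orientation: [0.563, 0.826, -0.002, -0.001]
wrist_force: [-4.1, -3.8, 1.0]
grip_width: 17.4
gripper_force: 59.5
t 43.73 tcp [612.9 240.  308. ] phi 111.42 zax [-0.004 -0.003 -1.   ] F [-4.1 -3.8  1. ] w 17.4 g 59.5 q [ 0.26  0.55  0.45  1.47 -0.    1.46]
[-1.11338511  1.16282706  0.07208913]
```

```bash

python3 -m pendant '0 0 0 0 0 0.05 0;0 0 0 0 0 0.05 0;0 0 0 0 0 0.04 0;0 0 0 0 0 0 0'
python3 -c "
from d import *
dist();print(st()['wrist_torque'])"
python3 -m pendant '0 0 0 0 0 0.04 0;0 0 0 0 0 0.03 0;0 0 0 0 0 0 0'
python3 -c "
from d import *
dist();print(st()['wrist_torque'])"
```

```text
time_s: 44.07
tcp_pos: [612.7, 239.9, 308.0]
orientation: [0.619, 0.785, -0.003, -0.001]
wrist_force: [-5.8, -4.2, 1.2]
grip_width: 17.0
gripper_force: 59.6
t 44.07 tcp [612.7 239.9 308. ] phi 103.46 zax [-0.004 -0.003 -1.   ] F [-5.8 -4.2  1.2] w 17.0 g 59.6 q [ 0.26  0.55  0.45  1.47 -0.    1.6 ]
[-1.1432899   1.44433454 -0.00557259]
time_s: 44.32
tcp_pos: [612.6, 239.9, 308.0]
orientation: [0.646, 0.763, -0.003, -0.001]
wrist_force: [-5.7, -4.3, 1.2]
grip_width: 17.0
gripper_force: 59.6
t 44.32 tcp [612.6 239.9 308. ] phi 99.49 zax [-0.004 -0.003 -1.   ] F [-5.7 -4.3  1.2] w 17.0 g 59.6 q [ 0.26  0.55  0.45  1.47 -0.    1.67]
[-1.1916625   1.53951777  0.00660078]
```

```bash

python3 -m pendant '0 0 0 0 0 0.04 0;0 0 0 0 0 0.03 0;0 0 0 0 0 0 0' >/dev/null
python3 - <<'E'
from d import *
dist();print(st()['wrist_torque'])
a=snap('top')['pixels'];b=snap('scene')['pixels']
cv2.imwrite('pics/crop8.png',np.hstack([cv2.resize(a[130:200,205:275,::-1],(390,390),interpolation=2),cv2.resize(b[140:210,345:415,::-1],(390,390),interpolation=2)]))
E
```

```text
t 44.57 tcp [612.5 240.  307.9] phi 95.50 zax [-0.005 -0.003 -1.   ] F [-6.1 -3.3  1.1] w 17.1 g 59.6 q [ 0.26  0.55  0.44  1.47 -0.    1.74]
[-1.15520488  1.68347826  0.23529151]
```

View pics/crop8.png

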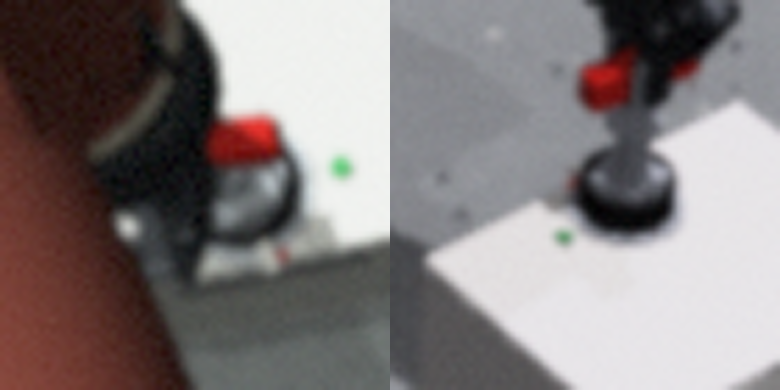

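The shank is in the knob and the pointer is down at the red mark. The torque is now rising, so I press a little further.

```bash

python3 -m pendant '0 0 0 0 0 0.03 0;0 0 0 0 0 0.03 0;0 0 0 0 0 0 0' >/dev/null
python3 -c "
from d import *
dist();print(st()['wrist_torque'])"
python3 -m pendant '0 0 0 0 0 0.03 0;0 0 0 0 0 0.03 0;0 0 0 0 0 0 0' >/dev/null
python3 -c "
from d import *
dist();print(st()['wrist_torque'])"
```

```text
t 44.92 tcp [612.4 240.  307.9] phi 92.08 zax [-0.005 -0.003 -1.   ] F [-5.6 -3.5  1.5] w 16.8 g 59.6 q [ 0.26  0.55  0.44  1.47 -0.    1.8 ]
[-1.16177507  1.77183408  0.30331528]
t 45.17 tcp [612.3 240.  307.9] phi 88.65 zax [-0.005 -0.003 -1.   ] F [-5.8 -4.8  1.5] w 16.7 g 59.7 q [ 0.26  0.55  0.44  1.47 -0.    1.86]
[-1.21031348  1.77475867  0.34134723]
```

```bash

python3 -m pendant '0 0 0 0 0 -0.05 0;0 0 0 0 0 -0.05 0;0 0 0 0 0 -0.05 0;0 0 0 0 0 0 0'
python3 -c "
from d import *
dist();print(st()['wrist_torque'])"
python3 -m pendant '0 0 -0.004 0 0 0 0;0 0 -0.006 0 0 0 0;0 0 -0.008 0 0 0 0;0 0 -0.01 0 0 0 0;0 0 -0.01 0 0 0 0;0 0 0 0 0 0 0;0 0 0 0 0 0 0'
python3 -c "
from d import *
dist();print(st()['wrist_torque'])"
```

```text
time_s: 45.5
tcp_pos: [612.6, 239.9, 307.8]
orientation: [0.659, 0.752, -0.003, -0.001]
wrist_force: [-5.1, -4.2, 1.1]
grip_width: 17.1
gripper_force: 59.5
t 45.50 tcp [612.6 239.9 307.8] phi 97.49 zax [-0.005 -0.003 -1.   ] F [-5.1 -4.2  1.1] w 17.1 g 59.5 q [ 0.26  0.55  0.44  1.47 -0.    1.7 ]
[-1.14942893  1.5742643   0.13796629]
time_s: 46.08
tcp_pos: [614.9, 241.5, 347.3]
orientation: [0.66, 0.751, 0.001, 0.001]
wrist_force: [-0.4, -0.8, -3.0]
grip_width: 16.9
gripper_force: 60.0
t 46.08 tcp [614.9 241.5 347.3] phi 97.32 zax [ 0.001  0.    -1.   ] F [-0.4 -0.8 -3. ] w 16.9 g 60.0 q [ 0.26  0.56  0.56  1.57 -0.    1.71]
[-0.03266447  0.02858794  0.01389344]
```

```bash

python3 -m pendant '0 0 0 0 0 -0.1217 0;0 0 0 0 0 -0.1217 0;0 0 0 0 0 -0.1217 0;0 0 0 0 0 -0.1217 0;0 0 0 0 0 -0.1217 0;0 0 0 0 0 -0.1217 0;0 0 0 0 0 -0.1217 0;0 0 0 0 0 -0.1217 0;0 0 0 0 0 -0.1217 0;0 0 0 0 0 -0.1217 0' >/dev/null
python3 -m pendant '0 0 0 0 0 -0.1217 0;0 0 0 0 0 0 0' >/dev/null
python3 -m pendant '-0.0104 -0.0264 0 0 0 0 0;-0.0104 -0.0264 0 0 0 0 0;-0.0104 -0.0264 0 0 0 0 0;-0.0104 -0.0264 0 0 0 0 0;-0.0104 -0.0264 0 0 0 0 0;-0.0104 -0.0264 0 0 0 0 0;-0.0104 -0.0264 0 0 0 0 0;-0.0104 -0.0264 0 0 0 0 0;-0.0104 -0.0264 0 0 0 0 0;-0.0104 -0.0264 0 0 0 0 0' >/dev/null
python3 -m pendant '0 0 0.04 0 0 0 0;0 0 0.04 0 0 0 0;0 0 0.04 0 0 0 0;0 0 0.04 0 0 0 0;0 0 0.02 0 0 0 0;0 0 0 0 0 0 0;0 0 0 0 0 0 0;0 0 0 0 0 0 0'
python3 - <<'E'
from d import *
dist(691.2,-31.8,160)
r={}
for n in ['scene','top']:
    c=snap(n,n+'9.png');P=cloud(c);hsv=cv2.cvtColor(c['pixels'],cv2.COLOR_RGB2HSV)
    m=((hsv[...,0]<8)|(hsv[...,0]>172))&(hsv[...,1]>170)&(hsv[...,2]>110)&(abs(P[...,0]-690)<70)&(abs(P[...,1]+30)<60)&(P[...,2]>140)
    p=P[m];print(n,len(p))
    if len(p)>4: print(p.min(0).round(1),p.max(0).round(1),cv2.minAreaRect(p[:,:2].astype(np.float32)))
    r[n]=c['pixels']
a,b=r['top'],r['scene']
P=cloud(c)
m=(P[...,2]>243)&(P[...,2]<262)&(np.hypot(P[...,0]-612,P[...,1]-242)<40)
w=m&(a.astype(int).sum(2)/3>150)&(np.hypot(P[...,0]-612,P[...,1]-242)<25);print('square',cv2.minAreaRect(P[w][:,:2].astype(np.float32)))
cv2.imwrite('pics/crop9.png',np.hstack([cv2.resize(a[130:200,205:275,::-1],(390,390),interpolation=2),cv2.resize(b[215:285,285:355,::-1],(390,390),interpolation=2)]))
E
```

```text
time_s: 48.58
tcp_pos: [690.9, -32.7, 168.3]
orientation: [0.053, 0.999, -0.001, 0.001]
wrist_force: [-0.9, -1.0, -1.5]
grip_width: 16.7
gripper_force: 59.9
t 48.58 tcp [690.9 -32.7 168.3] phi 173.93 zax [ 0.001 -0.002 -1.   ] F [-0.9 -1.  -1.5] w 16.7 g 59.9 q [-0.15  0.65  0.26  1.18 -0.   -0.05]
  tool shift mm [-0.2  1.   8.2]
scene 55
[699.  -45.7 176.8] [727.4 -28.4 203.4] ((712.89453125, -37.16490936279297), (15.680557250976562, 28.492216110229492), 84.64500427246094)
top 0
square ((613.246826171875, 243.1271209716797), (37.743858337402344, 37.96021270751953), 23.28261375427246)
```

View pics/crop9.png

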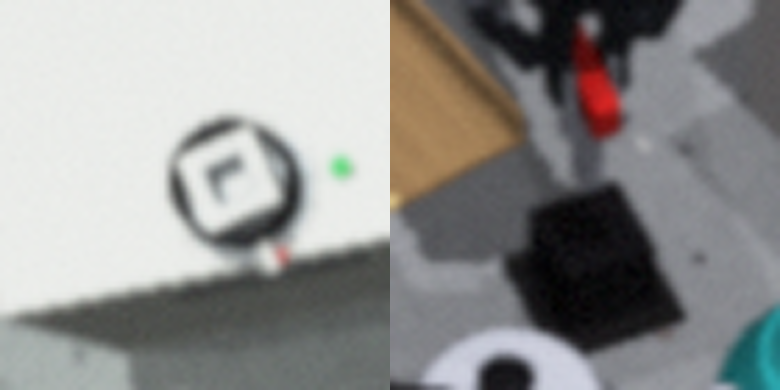

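The lock square now stands at 23°/-67°, and the pointer is at the red mark (about (275,258) in the crop), which is the 1.35 rad stop. The key hangs upright above the stand. I turn it square and lower it.

```bash

python3 -m pendant '0 0.001 0.015 0 0 -0.035 0;0 0 0.015 0 0 -0.03 0;0 0 0 0 0 0 0;0 0 0 0 0 0 0'
python3 d.py 691.2 -31.8 79 178
python3 -m pendant '0 0 0.007 0 0 0 0;0 0 0.007 0 0 0 0;0 0 0 0 0 0 0'
python3 -m pendant '0 0 0.007 0 0 0 0;0 0 0.007 0 0 0 0;0 0 0 0 0 0 0'
python3 d.py 691.2 -31.8 79 178
```

```text
time_s: 49.02
tcp_pos: [689.9, -31.7, 137.0]
orientation: [0.02, 1.0, -0.001, -0.001]
wrist_force: [0.7, -0.8, -1.5]
grip_width: 17.2
gripper_force: 60.0
t 49.02 tcp [689.9 -31.7 137. ] phi 177.67 zax [-0.001 -0.001 -1.   ] F [ 0.7 -0.8 -1.5] w 17.2 g 60.0 q [-0.15  0.67  0.21  1.11 -0.   -0.11]
  tool shift mm [-1.3  0.  58. ]
  turn z -0.006
time_s: 49.27
tcp_pos: [689.3, -31.7, 121.2]
orientation: [0.02, 1.0, -0.001, -0.001]
wrist_force: [0.2, 0.4, -1.7]
grip_width: 16.8
gripper_force: 60.0
time_s: 49.52
tcp_pos: [689.1, -31.6, 106.5]
orientation: [0.02, 1.0, -0.0, -0.002]
wrist_force: [2.7, 0.3, -2.6]
grip_width: 17.1
gripper_force: 59.9
t 49.52 tcp [689.1 -31.6 106.5] phi 177.74 zax [-0.003 -0.001 -1.   ] F [ 2.7  0.3 -2.6] w 17.1 g 59.9 q [-0.15  0.69  0.16  1.05 -0.   -0.11]
  tool shift mm [-2.1 -0.1 27.4]
  turn z -0.005
```

```bash

python3 -m pendant '-0.0015 0 0.007 0 0 0 0;0 0 0.007 0 0 0 0;0 0 0.007 0 0 0 0;0 0 0 0 0 0 0'
python3 -m pendant '0 0 0.003 0 0 0 0;0 0 0.002 0 0 0 0;0 0 0 0 0 0 0'
python3 d.py 691.2 -31.8 79 178
```

```text
time_s: 49.85
tcp_pos: [690.0, -31.6, 85.0]
orientation: [0.02, 1.0, -0.0, -0.002]
wrist_force: [0.8, 0.8, -2.0]
grip_width: 17.3
gripper_force: 60.0
time_s: 50.1
tcp_pos: [691.0, -31.8, 81.8]
orientation: [0.02, 1.0, -0.001, -0.001]
wrist_force: [-0.4, 0.3, -1.1]
grip_width: 16.9
gripper_force: 60.0
t 50.10 tcp [691.  -31.8  81.8] phi 177.75 zax [-0.002 -0.001 -1.   ] F [-0.4  0.3 -1.1] w 16.9 g 60.0 q [-0.15  0.71  0.14  1.   -0.   -0.11]
  tool shift mm [-0.2 -0.   2.8]
  turn z -0.004
```

Down to about 2 mm above its seat. I release, rise and retreat.

```bash

python3 -m pendant '0 0 0.002 0 0 0 0;0 0 0 0 0 0 0;0 0 0 0 0 0 0.5;0 0 0 0 0 0 0.5;0 0 0 0 0 0 0.5;0 0 0 0 0 0 0.5;0 0 -0.02 0 0 0 0.5;0 0 -0.04 0 0 0 0.5;0 0 -0.04 0 0 0 0.5;0 0 -0.04 0 0 0 0.5' >/dev/null
python3 -m pendant '0 0 -0.04 0 0 0 0.5;0 0 -0.04 0 0 0 0.5;0.04 0 0 0 0 0 0.5;0.04 0 0 0 0 0 0.5;0.04 0 0 0 0 0 0.5;0.04 0 0 0 0 0 0.5;0.04 0 0 0 0 0 0.5;0.04 0 0 0 0 0 0.5;0 0 0 0 0 0 0.5;0 0 0 0 0 0 0.5'
python3 -m pendant '0 0 0 0 0 0 0.5;0 0 0 0 0 0 0.5;0 0 0 0 0 0 0.5;0 0 0 0 0 0 0.5;0 0 0 0 0 0 0.5;0 0 0 0 0 0 0.5' >/dev/null
python3 - <<'E'
from d import *
dist()
c=snap('top','top10.png');P=cloud(c);px=c['pixels']
m=(P[...,2]>95)&(abs(P[...,0]-690)<70)&(abs(P[...,1]+30)<60)
print('key',cv2.minAreaRect(P[m][:,:2].astype(np.float32)),np.nanmedian(P[m],0))
hsv=cv2.cvtColor(px,cv2.COLOR_RGB2HSV)
m=(hsv[...,0]>18)&(hsv[...,0]<32)&(hsv[...,1]>60)&(P[...,1]<20)&(P[...,1]>-260)&(P[...,0]>350)&(P[...,0]<650)&(P[...,2]<14)
q=P[m];A=np.c_[q[:,:2],np.ones(len(q))];f=np.linalg.lstsq(A,q[:,2],rcond=None)[0];print('tray plane slope',f[:2],np.median(q,0))
a=np.radians(10.4);e=np.array([np.cos(a),np.sin(a)]);n=np.array([-e[1],e[0]])
D=P[...,:2]-np.array([665.8,251.9]);bx=D@e;by=D@n
for x in (-106,-98,-90,-82):
    m=(abs(bx-x)<4)&(by<-45)&(by>-110); print(x,np.nanpercentile(P[...,2][m],[10,50,90]).round())
E
```

```text
time_s: 51.77
tcp_pos: [451.6, -22.0, 301.4]
orientation: [0.02, 1.0, -0.001, -0.0]
wrist_force: [1.3, -0.4, 0.7]
grip_width: 42.6
gripper_force: 0.0
t 52.27 tcp [453.4 -22.2 300.3] phi 177.75 zax [-0.002 -0.001 -1.   ] F [-0.6  0.2 -1.2] w 42.8 g 0.0 q [-0.21  0.13 -0.18  1.26 -0.   -0.17]
key ((688.1458740234375, -30.97226333618164), (17.262714385986328, 70.26549530029297), 88.62135314941406) [688.18672768 -30.64563321 107.40075912]
tray plane slope [-1.31796438  0.28440061] [ 582.68994222 -143.63351771    4.24121544]
-106 [-3. -0.  2.]
-98 [-2. -0.  3.]
-90 [  1. 124. 211.]
-82 [223. 225. 227.]
```

View pics/top10.png

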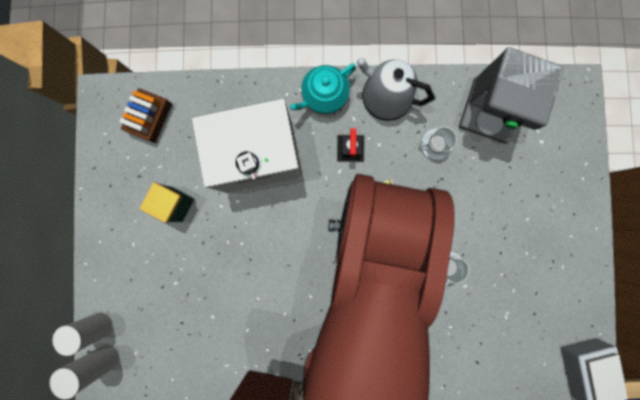

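The key stands in its stand at (352,142), exactly as it was at the start. The bin is flush and the lock is thrown. The tray is only hidden by the raised arm: it was flat when last seen and nothing has touched it since. I hand the job in.

```bash
python3 -c "
from h import *
print(workorder.sign_off())"
```

```text
the job is handed in; nothing more can be done
None
```

I handed the job in at about 52 s, and it returned no verdict. By my own checks, all three cartridges are in the shut bin, the tray was flat on the ledge when last seen (the arm hid it in the final picture), the lock is at its stop and the key is back upright in its stand.

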